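Tighten the analyser's drain union between its guard cheeks

ROBOT

A 6-joint arm with a two-finger parallel gripper is mounted at the origin on the work surface. World frame = base frame: x ahead of the robot, y to its left, z up, the work surface at z = 0. Lengths are in mm, angles in rad, forces in N, time in s.
With the tool pointing down it reaches from about 275 to 750 mm from the base axis. Payload 10.2 kg.
Tool frame: the origin (TCP) lies at the very end of the fingers, on their centre line; the grasp point (between the pads) lies 19 mm behind it (ctrl.pinch_z is the distance from the TCP to the grasp point, in mm); y points along the fingers, z is the direction in which the jaws open and shut, and the axes are right-handed (so a half turn about y gives the same grasp; the last joint's range is limited). The gripper opens to 85 mm and grips with 20 to 120 N. Pads are 22 mm wide; open, the fingers measure 114 mm over their backs; the gripper's body (76 mm by 85 mm) begins 54 mm behind the grasp point. The pads swing forward as they close: fully open they stand 13 mm farther back than shut.
Start: joints at [-1.571, 0.313, 1.498, -0, 1.331, -0.223], TCP at [115.991, -512.032, 231.294] pointing down, gripper open.
Joint ranges: [-2.94, 2.94], [-0.97, 2.17], [0.19, 2.56], [-1.23, 4.37], [0.02, 3.11], [-2.88, 2.88]. Speed limits (rad/s): [2.39, 2.39, 3.01, 3.14, 3.14, 3.14].

INTERFACE

Orientations are given as a unit quaternion [w, x, y, z].
In Python, from rig import sense, eyes, ctrl gives the robot as it stands. The module is installed in compiled form; this text tells all that it offers.
- The arm moves only by the shell command python3 -m handwheel 'ROWS' [FORCE]. ROWS is JSON, a list of rows, each an object of numbers: "grip": the finger opening in mm, from 0 to 85.4; "tx", "ty", "tz": the shift along the tool's x, y, z in mm; "wx", "wy", "wz": the turn, a rotation vector about the tool's x, y, z in rad. In form: [{"grip": .., "tx": .., "ty": .., "tz": .., "wx": .., "wy": .., "wz": ..}, ...]. A call has 1 to 10 rows; each row shifts and turns the commanded pose from where the row before left it, along the tool's axes as they then stand; what a row does not reach is not made up. A row lasts 1/12 s, in which the tool goes at most 41.7 mm and 7.16 degrees, less where a joint would pass 70% of its speed; a pose out of reach is approached as far as the arm can. A call is refused whole if a number of a shift passes 41.7 or a number of a turn 0.125, either way. A call with a gripper value outside its range is refused whole. The fingers move at their own pace and stop on an object; FORCE is the grip in N (left out, the last holds). Time passes only in rows, so rows that do not move let the fingers close. It gives the time, the measured TCP pose, the force and the opening at its end, in the units of the state.
- sense(): the state, without advancing time (a new reading comes with each control period).
- eyes.capture(name): name is "scene" or "top" or "wrist"; returns a dict with "pixels" (420x560x3 uint8, red, green, blue), "mtx" (3x3 intrinsics, pixels), "R" (3x3) and "t" (3): a world point X has camera coordinates R X + t. Camera axes: x right, y down, z forward; pixel columns grow to the right and rows downward; lengths in mm; the calibration is good to about 2 mm. A picture is of the moment at which its call begins. There is no depth.
- ctrl.finish_job(): hands the job in, once; it reports no verdict.
The state is a dict: "time_s": time; "joints": joint angles; "dq": joint speeds; "tau": joint torques, N m; "eef_pos": TCP position; "ee_rot": TCP orientation; "force": force on the tool from outside, world axes, zero at the start; "wrist_torque": the same for the moment, N m; "grip_width": opening from 0.0 (shut) to 1.0 (fully open).
Only numpy, scipy, OpenCV 4.12 (cv2) and the standard library are available. Lean on these libraries where they do the work, as an engineer would, in place of code of your own. Each camera call takes 0.05 s, during which the arm holds its last target.

TASK

Take the ring spanner from the rubber mat, put it over the hexagon nut on the analyser's service ledge, and tighten the nut (clockwise from above) until it bears firmly against its stop; the guard cheeks leave room only for a short swing, so lift the spanner off and reseat it for each stroke. Turn the nut with the spanner only, without forcing it against the nut or the cheeks, then lay the spanner gently back flat on the mat, letting go only once it rests there. Leave the jars, the pen cup and the carton where they are.

Things in the scene. Friction and masses are not known exactly. Their poses are not given: they have to be found in the camera images.
- analyser: fixed bench analyser, up to 0.25 rad askew. Origin on the counter under the nut's axis; x runs from the nut away from the robot to the white housing (220 mm wide, 100 mm high, x 55 to 255 mm). Its grey service ledge (x -90 to 60, y -85 to 85 mm, 40 mm high) carries a round collar (68 mm across, top 48 mm above the counter) on which the nut sits
- nut_base (a point): brass hexagon nut, 36 mm across flats, 18 mm tall, then a 4.5 mm conical lead-in (36 narrowing to 28 mm) and a 20 mm round black stub (tip 34 mm above the nut's underside). Origin on its vertical axis at its underside, 48 mm above the counter; x is square to a flat, so it looks the same every 60 degrees. It resists turning by about 0.4 N m
- nut (a joint): turn of the nut in rad, growing clockwise seen from above (tightening); 2.2 at the firm stop. It starts between 0.2 and 0.8, so about 80 to 115 degrees remain. It does not turn back by itself. At the stop the resisting moment rises from 0.4 N m; 0.8 to 1 N m makes it firm, 1.5 N m is too much
- nut_top (a point): centre of the top of the hexagon, 18 mm above its underside, where the lead-in cone begins; axes as the nut's
- spanner: loose steel ring spanner, 0.18 to 0.33 kg, 245 mm long. Origin: ring's centre at its underside; z up, handle along -x. Handle 16 mm wide, 18 mm tall, from 38 to 208 mm from the ring's centre, its centre line 27 mm above the underside. A round foot (22 mm across) under the handle's end, at 205 mm, reaches down to the ring's underside level, so it lies level on ring and foot
- handle (a point): point on the handle's centre line, 145 mm from the ring's centre, 27 mm above the spanner's underside: a good place to grip, outside the cheeks
- mat: fixed black rubber mat, 300 by 130 mm (long along its x), 4 mm thick, origin under its centre on the counter. The spanner starts on it, lying along it, ring away from the robot, and belongs back on it. The mat is on the robot's left or right.
- jar: bystander: loose jar with yellow cap, 48 mm across, 55 mm tall, in the cardboard tray across from the mat; origin at the underside
- jar_b: bystander: second such jar in the tray
- pen_cup: bystander: paper cup with pens, 72 mm across, 135 mm tall over the pens; origin at the underside
- carton: bystander: brown carton, 50 by 90 by 50 mm; origin at the underside
- cheek_left (a point): top centre of the left guard cheek (analyser's +y side): grey upright plate 8 mm thick, 46 mm long, 47 to 93 mm from the nut's axis, top 100 mm above the counter. With the spanner on the nut, its handle meets a cheek when it points 38 degrees to either side of the analyser's -x axis (towards the robot)
- cheek_right (a point): top centre of the like cheek on the analyser's -y side
- ring (a point): same point as the spanner's origin. The ring is 16 mm tall, 54 mm across outside, its hexagonal hole 38 mm across flats (flats square to the spanner's x): 1 mm clear of the nut all round, about 6 degrees of free play either way. Fully seated, the underside rests on the collar, 48 mm above the counter; 23 mm higher it is clear of hexagon and cone
Mind the look-alikes: they are no part of the job. Of the things shaped like the spanner, the steel one is meant.

How it is judged (in metres and radians):
On the way, in this order (a step that is already met when the one before it is completed fails the run):
1. the spanner's ring is seated over the nut (horizontal distance between spanner and nut_base below 0.005 m and z of spanner in the frame of nut_base below 0.008 m), for 0.1 s.
2. the nut has come firmly against its stop, turned by the seated spanner (value of joint nut above 2.16 rad and horizontal distance between spanner and nut_base below 0.006 m and z of spanner in the frame of nut_base below 0.014 m and contact force between spanner and analyser above 35 N), for 0.05 s.
3. the spanner is set down on the mat while the fingers still hold it (z of spanner in the frame of mat below 0.015 m and contact force between the fingers and spanner above 1 N and x of spanner in the frame of mat between -0.15 and 0.15 m and y of spanner in the frame of mat between -0.065 and 0.065 m), for 0.05 s.
At the end, for the whole second after the job is handed in: the nut is within 0.04 rad of its stop (joint above 2.16), and the spanner lies flat (within 0.06 rad) and still on the mat, with the ring's centre and the handle point both over the mat (value of joint nut above 2.16 rad and z of spanner in the frame of mat below 0.008 m and x of spanner in the frame of mat between -0.15 and 0.15 m and y of spanner in the frame of mat between -0.065 and 0.065 m and x of handle in the frame of mat between -0.15 and 0.15 m and y of handle in the frame of mat between -0.065 and 0.065 m and angle between spanner's own z axis and vertical below 0.06 rad and linear speed of spanner below 0.02 m/s); the robot touches nothing.
It fails at once if the spanner was forced on the nut or against the analyser (contact above 150 N) (contact force between spanner and analyser above 150 N).
It fails at once if the fingers touched the nut (contact force between the fingers and nut above 1 N).
It fails at once if the spanner was dropped or slammed on the mat (above 100 N) (contact force between spanner and mat above 100 N).
It fails at once if a jar, the pen cup or the carton was moved (by more than 20 mm) (distance of any of jar, jar_b, pen_cup, carton from where it was at the start of the episode above 0.02 m).
It also fails if it takes over 72 s, if anything falls off the work surface, if the arm or the gripper's body presses on something with over 40 N, if the wrist force passes 120 N, or if a joint passes its speed limit or range.

## Working session

There is one attempt and no reset: what is moved stays moved. The work goes in short steps, Python scripts to look and compute and a shell command to move; the robot and the scene stay as the last step left them, time stands still between calls to the robot, and variables do not carry over. Pictures are saved under pics/ and viewed, and the job is handed in when it is done.

```bash
mkdir -p pics
cat > h.py <<'E'
from rig import sense, eyes, ctrl
import numpy as np, cv2
from scipy.spatial.transform import Rotation as Ro
def cap(n,f=None):
    d=eyes.capture(n)
    if f: cv2.imwrite('pics/'+f,d['pixels'][:,:,::-1])
    return d
def ray(d,uv,z):
    K=np.array(d['mtx']);R=np.array(d['R']);t=np.array(d['t'])
    r=R.T@np.linalg.solve(K,[uv[0],uv[1],1.]);c=-R.T@t
    return c+r*(z-c[2])/r[2]
def proj(d,X):
    p=np.array(d['mtx'])@(np.array(d['R'])@np.array(X,float)+np.array(d['t']));return p[:2]/p[2]
def rot(s=None):
    q=np.array((s or sense())['ee_rot']);return Ro.from_quat(q[[1,2,3,0]]).as_matrix()
E
python3 - <<'E'
from h import *
import pickle
for n in ['scene','top','wrist']:
    d=cap(n,n+'0.png'); pickle.dump(d,open(n+'0.pkl','wb'))
    print(n,np.array(d['mtx']).round(1).tolist(),(-np.array(d['R']).T@np.array(d['t'])).round(0))
s=sense();print(s);print(rot(s).round(3))
E
```

```text
scene [[519.1, 0.0, 275.7], [0.0, 519.1, 212.6], [0.0, 0.0, 1.0]] [1063. 1135.  946.]
top [[530.5, 0.0, 273.6], [0.0, 530.5, 211.2], [0.0, 0.0, 1.0]] [ 330.   91. 1456.]
wrist [[352.0, 0.0, 282.2], [0.0, 352.0, 207.1], [0.0, 0.0, 1.0]] [ 197. -495.  373.]
{'time_s': 0.15, 'joints': array([-1.57136133e+00,  3.13315299e-01,  1.49826384e+00,  3.77326202e-05,
        1.33097996e+00, -2.23409558e-01]), 'dq': array([-7.69501659e-04, -1.95457285e-03, -2.82465870e-03,  1.05719706e-03,
        6.71498990e-05,  8.95964409e-04]), 'tau': array([ 2.15229069e-03, -4.12371790e+01, -2.59793347e+01, -1.61438975e-04,
        3.30383300e-03, -2.32349095e-05]), 'eef_pos': array([ 116.02019355, -511.82682857,  230.86921239]), 'ee_rot': array([ 0.07867242, -0.0785703 ,  0.70306036, -0.70238415]), 'force': array([-0.61297151, -0.45913137, -0.01979289]), 'wrist_torque': array([-0.0357427 , -0.04378787, -0.00121986]), 'grip_width': 1.0027053097940073}
[[-0.975  0.     0.221]
 [-0.221  0.001 -0.975]
 [-0.    -1.    -0.001]]
```

View pics/top0.png

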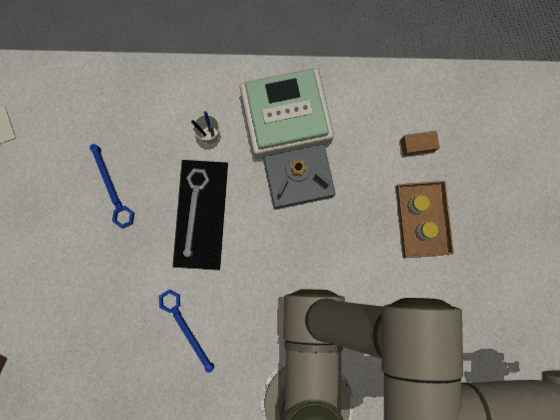

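View pics/scene0.png

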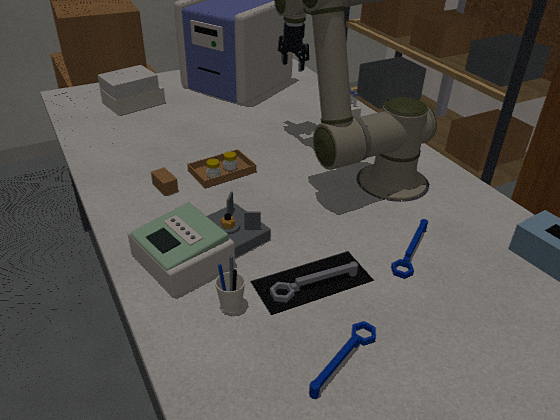

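View pics/wrist0.png

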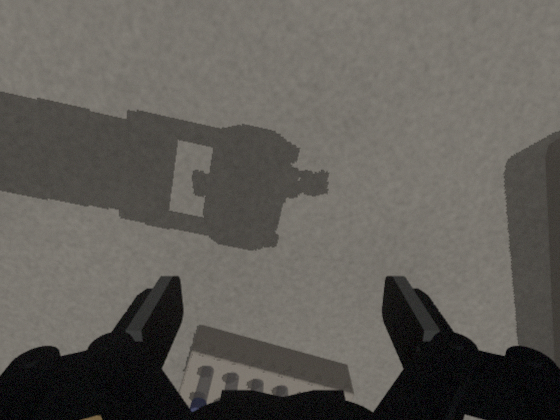

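The top view shows three ring-spanner shapes. Two are blue, with rings at (123,217) and (170,300). The grey steel one lies on the black mat, ring at (198,179) and foot at (187,253), so it is the one meant. I'll confirm it and the nut at (299,168) in an enlarged crop.

Run:
```python
import pickle,cv2
d=pickle.load(open('top0.pkl','rb'));p=d['pixels'][:,:,::-1]
a=cv2.resize(p[150:275,165:345],None,fx=4.4,fy=4.4,interpolation=cv2.INTER_CUBIC)
cv2.imwrite('pics/crop1.png',a)
d=pickle.load(open('scene0.pkl','rb'));p=d['pixels'][:,:,::-1]
cv2.imwrite('pics/crop2.png',cv2.resize(p[180:320,200:380],None,fx=4.2,fy=4.2,interpolation=cv2.INTER_CUBIC))
```

```text
(no output)
```

View pics/crop1.png

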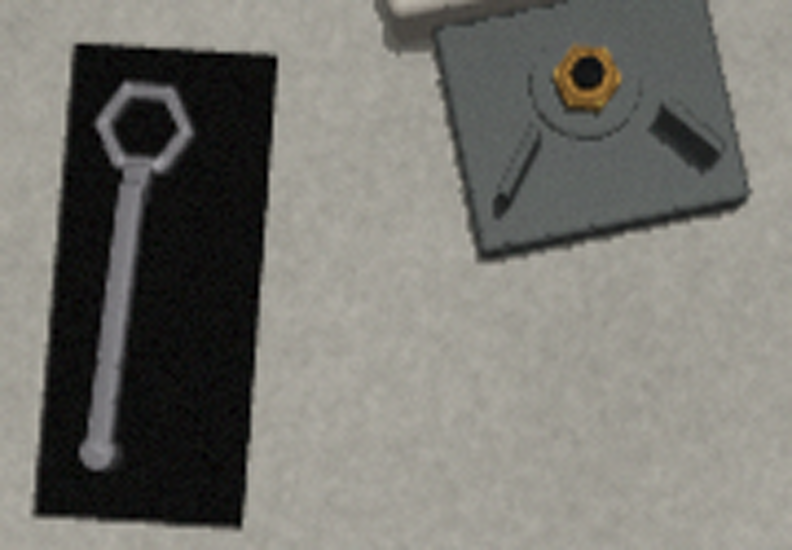

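View pics/crop2.png

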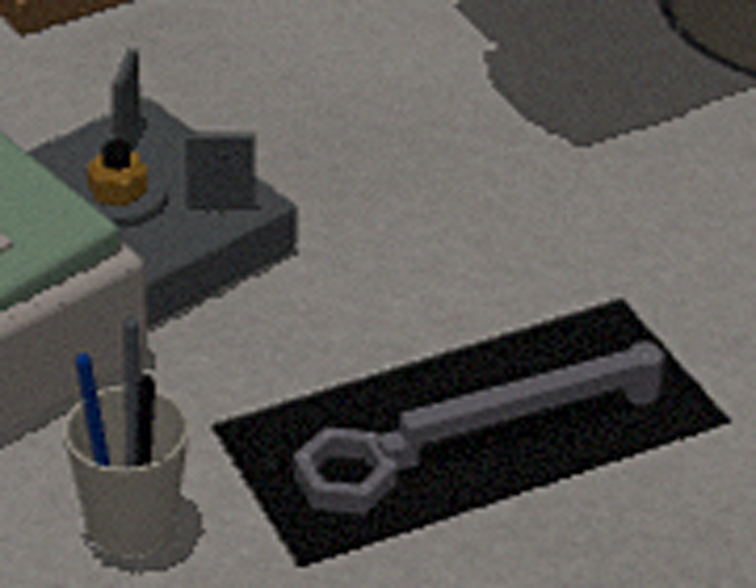

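The crop confirms it: the steel spanner is on the mat, with its ring at about (145,128) and foot at (98,455) in the crop. The nut and its stub are at (587,72), with the two cheeks towards the robot.

Run:
```python
from h import *
import pickle
d=pickle.load(open('top0.pkl','rb'))
f=lambda u,v:(165+(u+.5)/4.4-.5,150+(v+.5)/4.4-.5)
r=ray(d,f(145,128),20);e=ray(d,f(98,455),40);print('ring',r,'end',e,np.linalg.norm(r-e),np.arctan2(*(r-e)[[1,0]]))
print('nut tip',ray(d,f(587,71),82),'nut top',ray(d,f(587,77),66))
for n,u,v,z in [('matTL',76,45,4),('TR',276,57,4),('BL',35,514,4),('BR',241,525,4),('ledL',482,250,40),('ledR',748,190,40),('ledTL',433,30,40),('chL',497,208,100),('chL2',536,128,100),('chR',658,110,100),('chR2',722,150,100)]:
    print(n,ray(d,f(u,v),z).round(1))
d2=pickle.load(open('scene0.pkl','rb'))
g=lambda u,v:(200+(u+.5)/4.2-.5,180+(v+.5)/4.2-.5)
print('scene: tip',ray(d2,g(117,150),82),'ring',ray(d2,g(347,466),20),'end',ray(d2,g(648,355),36))
print('pen',ray(d,(206,120),130), 'jars',ray(d,(421,203),55))
```

```text
ring [594.54702643 311.09621287  20.        ] end [389.15252159 328.16275926  40.        ] 207.0704460462337 -0.08290110458909307
nut tip [623.9488341  37.9304967  82.       ] nut top [623.66656328  37.24364702  66.        ]
matTL [650.  359.6   4. ]
TR [645.1 232.3   4. ]
BL [353.3 371.6   4. ]
BR [349.6 243.8   4. ]
ledL [519.8  98.5  40. ]
ledR [560.8 -63.8  40. ]
ledTL [656.6 132.1  40. ]
chL [536.9  90.  100. ]
chL2 [585.1  68.1 100. ]
chR [597.6  -3.7 100. ]
chR2 [574.5 -41.7 100. ]
scene: tip [627.28302441  43.54657453  82.        ] ring [599.19928278 318.70449046  20.        ] end [392.40318047 331.02886813  36.        ]
pen [728.24615535 278.90426042 130.        ] jars [ 536.17344982 -292.53687437   55.        ]
```

```bash
python3 -m handwheel '[{"wy":0.102},{"wy":0.102},{"wy":0.102},{"tx":-28.4,"tz":-25.6},{"tx":-28.4,"tz":-25.6},{"tx":-28.4,"tz":-25.6},{"tx":-28.4,"tz":-25.6},{"tx":-28.4,"tz":-25.6},{"tx":-28.4,"tz":-25.6},{"tx":-28.4,"tz":-25.6}]'; python3 -m handwheel '[{"tx":-28.4,"tz":-25.6},{"tx":-28.4,"tz":-25.6},{"tx":-28.4,"tz":-25.6},{"tx":1,"tz":-40},{"tx":1,"tz":-40},{"tx":1,"tz":-40},{"tx":1,"tz":-40},{"tx":1,"tz":-40},{"tx":1,"tz":-40},{"tx":1,"tz":-40}]'; python3 -m handwheel '[{"tx":1,"tz":-40},{"tx":1,"tz":-40},{"tx":1,"tz":-40},{"tx":2,"tz":-40},{"tx":2,"tz":-40},{"tx":2,"tz":-40},{"tx":2,"tz":-40},{"tx":2,"tz":-40},{},{}]'
python3 - <<'E'
from h import *
s=sense();print(s['time_s'],s['eef_pos'],s['joints'].round(2));R=rot(s);print(R.round(3))
import pickle
d=cap('wrist','w1.png');pickle.dump(d,open('w1.pkl','wb'))
print((R.T@(-np.array(d['R']).T@np.array(d['t'])-s['eef_pos'])).round(1))
E
```

```text
0.15 [ 116.02019355 -511.82682857  230.86921239] [-1.57  0.31  1.5   0.    1.33 -0.22]
[[-0.975  0.     0.221]
 [-0.221  0.001 -0.975]
 [-0.    -1.    -0.001]]
[ -82.3 -142.3    0.9]invalid input
invalid input
invalid input
```

View pics/w1.png

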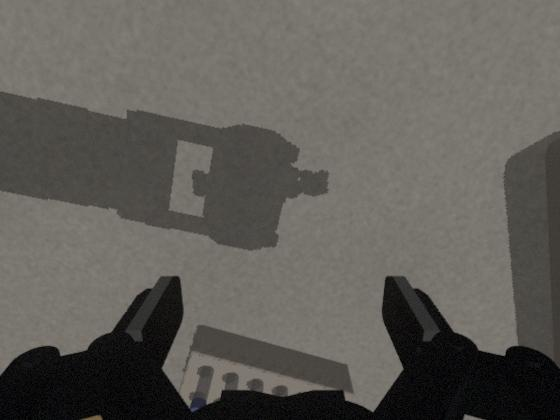

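The rows were refused, probably because each row needs every key, so I'll write them out in full. The view is unchanged: bare counter between the fingers.

```bash
python3 -m handwheel '[{"grip":85,"tx":0,"ty":0,"tz":0,"wx":0,"wy":0.102,"wz":0},{"grip":85,"tx":0,"ty":0,"tz":0,"wx":0,"wy":0.102,"wz":0},{"grip":85,"tx":0,"ty":0,"tz":0,"wx":0,"wy":0.102,"wz":0},{"grip":85,"tx":-28.4,"ty":0,"tz":-25.6,"wx":0,"wy":0,"wz":0},{"grip":85,"tx":-28.4,"ty":0,"tz":-25.6,"wx":0,"wy":0,"wz":0},{"grip":85,"tx":-28.4,"ty":0,"tz":-25.6,"wx":0,"wy":0,"wz":0},{"grip":85,"tx":-28.4,"ty":0,"tz":-25.6,"wx":0,"wy":0,"wz":0},{"grip":85,"tx":-28.4,"ty":0,"tz":-25.6,"wx":0,"wy":0,"wz":0},{"grip":85,"tx":-28.4,"ty":0,"tz":-25.6,"wx":0,"wy":0,"wz":0},{"grip":85,"tx":-28.4,"ty":0,"tz":-25.6,"wx":0,"wy":0,"wz":0}]'
```

```text
time_s: 1.03
eef_pos: [330.2, -348.5, 231.3]
ee_rot: [0.029, -0.029, -0.706, 0.707]
force: [0.3, -0.2, -0.3]
grip_width: 0.994
```

```bash
python3 -m handwheel '[{"grip":85,"tx":-28.4,"ty":0,"tz":-25.6,"wx":0,"wy":0,"wz":0},{"grip":85,"tx":-28.4,"ty":0,"tz":-25.6,"wx":0,"wy":0,"wz":0},{"grip":85,"tx":-28.4,"ty":0,"tz":-25.6,"wx":0,"wy":0,"wz":0},{"grip":85,"tx":1,"ty":0,"tz":-40,"wx":0,"wy":0,"wz":0},{"grip":85,"tx":1,"ty":0,"tz":-40,"wx":0,"wy":0,"wz":0},{"grip":85,"tx":1,"ty":0,"tz":-40,"wx":0,"wy":0,"wz":0},{"grip":85,"tx":1,"ty":0,"tz":-40,"wx":0,"wy":0,"wz":0},{"grip":85,"tx":1,"ty":0,"tz":-40,"wx":0,"wy":0,"wz":0},{"grip":85,"tx":1,"ty":0,"tz":-40,"wx":0,"wy":0,"wz":0},{"grip":85,"tx":1,"ty":0,"tz":-40,"wx":0,"wy":0,"wz":0}]'; python3 -m handwheel '[{"grip":85,"tx":1,"ty":0,"tz":-40,"wx":0,"wy":0,"wz":0},{"grip":85,"tx":1,"ty":0,"tz":-40,"wx":0,"wy":0,"wz":0},{"grip":85,"tx":1,"ty":0,"tz":-40,"wx":0,"wy":0,"wz":0},{"grip":85,"tx":2,"ty":0,"tz":-40,"wx":0,"wy":0,"wz":0},{"grip":85,"tx":2,"ty":0,"tz":-40,"wx":0,"wy":0,"wz":0},{"grip":85,"tx":2,"ty":0,"tz":-40,"wx":0,"wy":0,"wz":0},{"grip":85,"tx":2,"ty":0,"tz":-40,"wx":0,"wy":0,"wz":0},{"grip":85,"tx":2,"ty":0,"tz":-40,"wx":0,"wy":0,"wz":0},{"grip":60,"tx":0,"ty":0,"tz":0,"wx":0,"wy":0,"wz":0},{"grip":60,"tx":0,"ty":0,"tz":0,"wx":0,"wy":0,"wz":0}]'
python3 - <<'E'
from h import *
s=sense();print(s['time_s'],s['eef_pos'],s['joints'].round(2));R=rot(s);print(R.round(3))
import pickle
d=cap('wrist','w1.png');pickle.dump(d,open('w1.pkl','wb'))
E
```

```text
time_s: 1.87
eef_pos: [436.2, 1.0, 231.4]
ee_rot: [0.029, -0.03, -0.706, 0.706]
force: [0.5, -1.0, 0.1]
grip_width: 1.002
time_s: 2.7
eef_pos: [449.7, 320.4, 230.6]
ee_rot: [0.029, -0.028, -0.706, 0.707]
force: [-0.0, 0.3, -0.3]
grip_width: 0.739
2.7 [449.6530933  320.42640874 230.61771268] [ 0.41  0.37  1.41 -0.    1.35  2.06]
[[-0.997 -0.001 -0.08 ]
 [ 0.08  -0.001 -0.997]
 [ 0.001 -1.     0.001]]
```

View pics/w1.png

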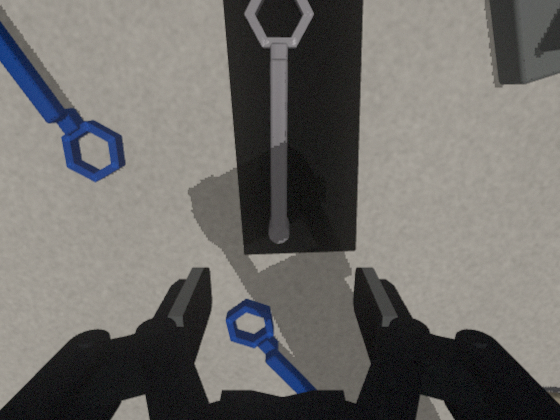

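The wrist view shows the steel spanner on the mat: ring at (279,15), handle running to the foot at (279,232), and the fingers either side of the handle line. I'll measure it.

Run:
```python
from h import *
import pickle
d=pickle.load(open('w1.pkl','rb'));s=sense()
p=d['pixels'][:,:,::-1]
cv2.imwrite('pics/w1c.png',cv2.resize(p[0:250,220:370],None,fx=2.4,fy=2.4,interpolation=cv2.INTER_CUBIC))
r=ray(d,(279,14.5),20);e=ray(d,(279.5,232),36);h=ray(d,(279.3,150),40)
h2=ray(d,(279.2,70),40)
print('ring',r,'end',e,np.linalg.norm((r-e)[:2]),'yaw',np.arctan2(*(r-e)[[1,0]]),np.arctan2(*(h2-h)[[1,0]]))
x=(r-e)[:2];x/=np.linalg.norm(x)
print('handle',r[:2]-145*x, 'proj of handle pt',proj(d,[*(r[:2]-145*x),40]))
for u,v in[(246,251),(355,249)]:print(ray(d,(u,v),4))
```

```text
ring [593.35779191 310.3598221   20.        ] end [390.6064588  326.48069889  36.        ] 203.39121354806713 yaw -0.07934366263440754 -0.08093942771403331
handle [448.81397024 321.85258569] proj of handle pt [279.31562939 178.09365632]
[356.56452203 368.32259735   4.        ]
[349.02435728 242.66233641   4.        ]
```

View pics/w1c.png

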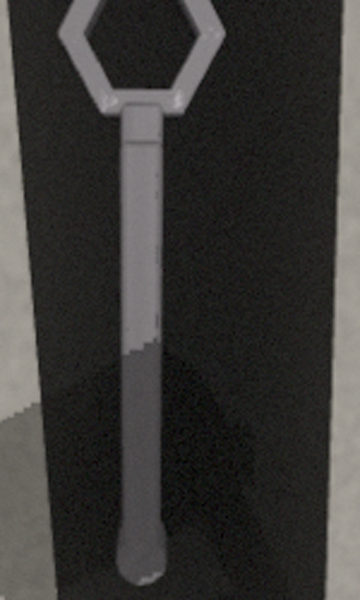

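Both views put the handle point within 2 mm of (449,322), and the TCP is nearly above it. Going down to grip.

```bash
python3 -m handwheel '[{"grip":50,"tx":0,"ty":30,"tz":-1.5,"wx":0,"wy":0,"wz":0},{"grip":50,"tx":0,"ty":35,"tz":0,"wx":0,"wy":0,"wz":0},{"grip":50,"tx":0,"ty":35,"tz":0,"wx":0,"wy":0,"wz":0},{"grip":50,"tx":0,"ty":35,"tz":0,"wx":0,"wy":0,"wz":0},{"grip":50,"tx":0,"ty":30,"tz":0,"wx":0,"wy":0,"wz":0},{"grip":50,"tx":0,"ty":24,"tz":0,"wx":0,"wy":0,"wz":0},{"grip":50,"tx":0,"ty":18,"tz":0,"wx":0,"wy":0,"wz":0},{"grip":50,"tx":0,"ty":10,"tz":0,"wx":0,"wy":0,"wz":0},{"grip":50,"tx":0,"ty":0,"tz":0,"wx":0,"wy":0,"wz":0},{"grip":50,"tx":0,"ty":0,"tz":0,"wx":0,"wy":0,"wz":0}]'
python3 - <<'E'
from h import *
s=sense();print(s['eef_pos'],s['force'])
cap('wrist','w2.png')
E
```

```text
time_s: 3.58
eef_pos: [450.9, 320.0, 15.0]
ee_rot: [-0.03, 0.03, 0.707, -0.706]
force: [0.3, -0.5, 0.0]
grip_width: 0.588
[450.89942155 319.99750301  15.00162668] [ 0.34453553 -0.50974452  0.01704669]
```

View pics/w2.png

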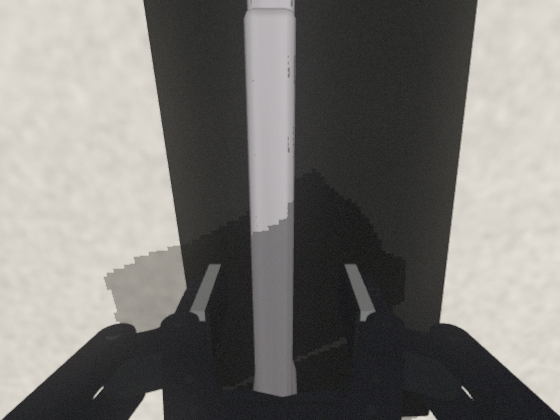

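The handle lies about 8 px (2.7 mm) left of the middle of the pads, so I'll centre on it, then close.

```bash
python3 -m handwheel '[{"grip":50,"tx":0,"ty":2,"tz":-2.5,"wx":0,"wy":0,"wz":0},{"grip":10,"tx":0,"ty":0,"tz":0,"wx":0,"wy":0,"wz":0},{"grip":10,"tx":0,"ty":0,"tz":0,"wx":0,"wy":0,"wz":0},{"grip":10,"tx":0,"ty":0,"tz":0,"wx":0,"wy":0,"wz":0},{"grip":10,"tx":0,"ty":0,"tz":0,"wx":0,"wy":0,"wz":0},{"grip":10,"tx":0,"ty":0,"tz":0,"wx":0,"wy":0,"wz":0},{"grip":10,"tx":0,"ty":0,"tz":0,"wx":0,"wy":0,"wz":0},{"grip":10,"tx":0,"ty":0,"tz":0,"wx":0,"wy":0,"wz":0}]' 80
python3 - <<'E'
from h import *
s=sense();print(s['eef_pos'],s['force'],s['wrist_torque'],s['grip_width']*85.4)
E
```

```text
time_s: 4.3
eef_pos: [450.8, 323.3, 13.0]
ee_rot: [-0.029, 0.03, 0.707, -0.706]
force: [-0.7, -0.1, 5.5]
grip_width: 0.173
[450.81500446 323.26610922  12.98897306] [-0.74822503 -0.14140236  5.4891299 ] [-0.07124953  0.22039941  0.00860059] 14.78871249769052
```

```bash
python3 -m handwheel '[{"grip":10,"tx":0,"ty":-6,"tz":0,"wx":0,"wy":0,"wz":0},{"grip":10,"tx":0,"ty":-12,"tz":0,"wx":0,"wy":0,"wz":0},{"grip":10,"tx":0,"ty":-20,"tz":0,"wx":0,"wy":0,"wz":0},{"grip":10,"tx":0,"ty":-26,"tz":0,"wx":0,"wy":0,"wz":0},{"grip":10,"tx":0,"ty":-30,"tz":0,"wx":0,"wy":0,"wz":0},{"grip":10,"tx":0,"ty":-26,"tz":0,"wx":0,"wy":0,"wz":0},{"grip":10,"tx":-2,"ty":-18,"tz":10,"wx":0,"wy":0,"wz":0},{"grip":10,"tx":-3,"ty":-10,"tz":20,"wx":0,"wy":0,"wz":0},{"grip":10,"tx":-4,"ty":0,"tz":28,"wx":0,"wy":0,"wz":0},{"grip":10,"tx":-4,"ty":0,"tz":30,"wx":0,"wy":0,"wz":0}]';python3 -m handwheel '[{"grip":10,"tx":-4,"ty":0,"tz":30,"wx":0,"wy":0,"wz":0},{"grip":10,"tx":-4,"ty":0,"tz":30,"wx":0,"wy":0,"wz":0},{"grip":10,"tx":-3,"ty":0,"tz":30,"wx":0,"wy":0,"wz":0},{"grip":10,"tx":-3,"ty":0,"tz":28,"wx":0,"wy":0,"wz":0},{"grip":10,"tx":-2,"ty":0,"tz":22,"wx":0,"wy":-0.06,"wz":0},{"grip":10,"tx":0,"ty":0,"tz":10,"wx":0,"wy":-0.07,"wz":0},{"grip":10,"tx":0,"ty":0,"tz":4,"wx":0,"wy":-0.08,"wz":0},{"grip":10,"tx":0,"ty":0,"tz":0,"wx":0,"wy":-0.07,"wz":0},{"grip":10,"tx":0,"ty":0,"tz":0,"wx":0,"wy":-0.05,"wz":0},{"grip":10,"tx":0,"ty":0,"tz":0,"wx":0,"wy":0,"wz":0}]'
python3 - <<'E'
from h import *
import pickle
s=sense();print(s['eef_pos'],s['force'],s['wrist_torque'],s['grip_width']*85.4,rot(s).round(3))
d=cap('wrist','w3.png');pickle.dump(d,open('w3.pkl','wb'))
d=cap('top','t3.png');pickle.dump(d,open('t3.pkl','wb'))
E
```

```text
time_s: 5.13
eef_pos: [456.1, 233.7, 161.8]
ee_rot: [-0.028, 0.03, 0.707, -0.706]
force: [0.2, -0.4, -1.4]
grip_width: 0.17
time_s: 5.97
eef_pos: [460.3, 79.3, 161.0]
ee_rot: [-0.088, 0.087, -0.702, 0.702]
force: [0.1, -0.9, -1.7]
grip_width: 0.169
[460.32153697  79.31411101 160.99492294] [ 0.07212966 -0.86662621 -1.74784334] [0.03657148 0.02888139 0.05763448] 14.411747574346535 [[-0.969  0.     0.246]
 [-0.246 -0.    -0.969]
 [-0.    -1.     0.   ]]
```

View pics/w3.png

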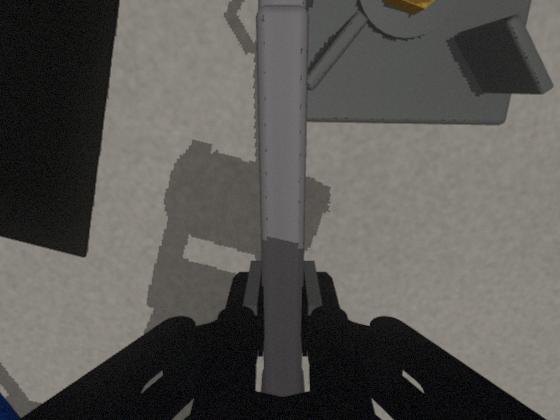

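The wrist view shows the ledge's front edge at row 122 and the cheeks at (338,50) and (500,55). Only the lower part of the nut shows, at (410,5), and the held ring is just above the frame. Next, the top view.

View pics/t3.png

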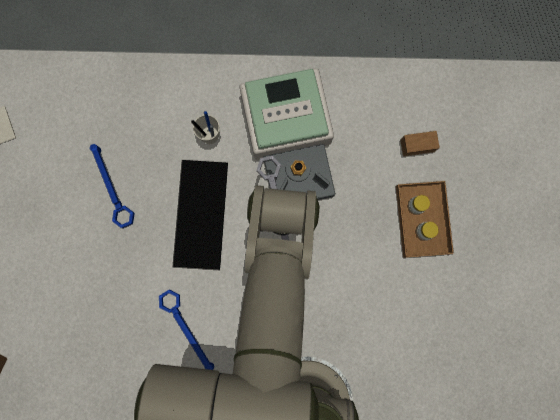

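```bash
python3 -m handwheel '[{"grip":10,"tx":-20,"ty":0,"tz":0,"wx":0,"wy":0,"wz":0},{"grip":10,"tx":-30,"ty":0,"tz":0,"wx":0,"wy":0,"wz":0},{"grip":10,"tx":-20,"ty":0,"tz":0,"wx":0,"wy":0,"wz":0},{"grip":10,"tx":0,"ty":0,"tz":0,"wx":0,"wy":0,"wz":0},{"grip":10,"tx":0,"ty":0,"tz":0,"wx":0,"wy":0,"wz":0}]'
python3 - <<'E'
from h import *
import pickle
s=sense();print(s['eef_pos'],np.arctan2(*-rot(s)[[1,0],0]))
d=cap('wrist','w4.png');pickle.dump((d,s),open('w4.pkl','wb'))
p=d['pixels'][:,:,::-1]
cv2.imwrite('pics/w4c.png',cv2.resize(p[0:200,290:560],None,fx=2.9,fy=2.9,interpolation=cv2.INTER_CUBIC))
d=cap('top');pickle.dump((d,s),open('t4.pkl','wb'));p=d['pixels'][:,:,::-1]
cv2.imwrite('pics/t4c.png',cv2.resize(p[130:220,230:350],None,fx=6,fy=6,interpolation=cv2.INTER_CUBIC))
E
```

```text
time_s: 6.48
eef_pos: [528.3, 96.8, 160.0]
ee_rot: [0.087, -0.087, 0.702, -0.702]
force: [-0.8, -0.0, -2.8]
grip_width: 0.173
[528.31146139  96.75440407 159.98149479] 0.24620302309870118
```

View pics/w4c.png

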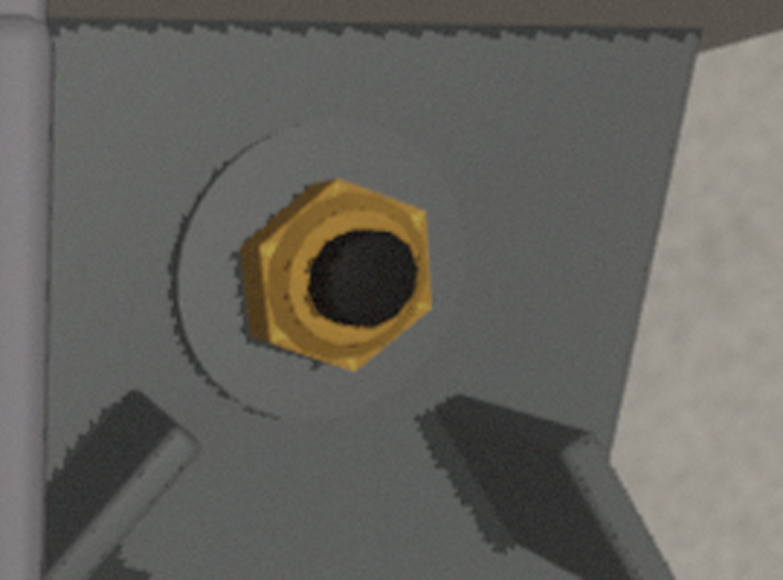

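View pics/t4c.png

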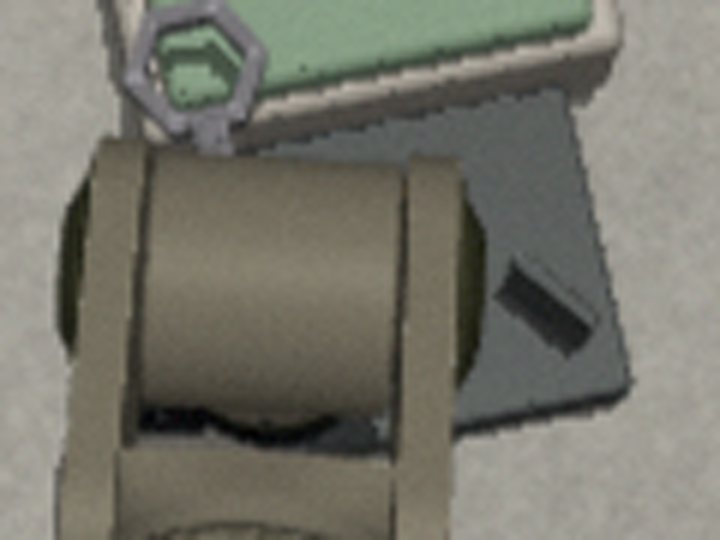

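Run:
```python
from h import *
import pickle
from scipy.optimize import least_squares
d,s=pickle.load(open('w4.pkl','rb'))
f=lambda u,v,k=2.9,a=290,b=0:(a+(u+.5)/k-.5,b+(v+.5)/k-.5)
P=np.array([ray(d,f(u,v),66)[:2] for u,v in [(338,180),(427,212),(432,308),(353,372),(270,340),(262,250)]])
r=36/np.sqrt(3)
def model(p):
    a=p[2]+np.pi/6-np.arange(6)*np.pi/3
    return np.c_[p[0]+r*np.cos(a),p[1]+r*np.sin(a)]
c=P.mean(0);print(c,np.linalg.norm(P-c,axis=1))
a0=np.arctan2(*(P[0]-c)[::-1])-np.pi/6
q=least_squares(lambda p:(model(p)-P).ravel(),[*c,a0]);print('nut',q.x,'angle mod60',(q.x[2]+.25)%(np.pi/3)-.25,'res',q.fun.round(1))
print('stub tip',ray(d,f(363,278),82))
for u,v in [(50,23),(700,32)]: print(ray(d,f(u,v),40))
# collar ellipse z=48
# cheeks top
for u,v in [(195,440),(565,445),(600,440)]: print('ch',ray(d,f(u,v),100))
t,s=pickle.load(open('t4.pkl','rb'))
R=rot(s);tcp=s['eef_pos'];x=-R[:2,0]
print('pred ring',tcp[:2]+143.2*x, 'px',proj(t,[*(tcp[:2]+143.2*x),167]))
print('seen ring',ray(t,f(196,69,6,230,130),tcp[2]+7))
```

```text
[623.30144981  35.68673559] [20.55776078 20.88098335 20.68211592 20.61393723 20.54285633 20.14648584]
nut [ 6.23301450e+02  3.56867356e+01 -7.72169838e-02] angle mod60 -0.0772169837553443 res [ 0.3 -0.   0.   0.2 -0.3 -0.1 -0.  -0.4 -0.5 -0.3  0.6  0.6]
stub tip [623.19167036  37.92475826  82.        ]
[660.5734862  112.11870332  40.        ]
[695.05457416 -32.11806615  40.        ]
ch [585.00476344  65.54700052 100.        ]
ch [602.03424815  -6.15352474 100.        ]
ch [604.65449573 -12.47421863 100.        ]
pred ring [667.19318617 131.65555948] px [262.16207001 140.72286746]
seen ring [666.28328189 131.41289654 166.98149479]
```

The nut's hexagon fits at about (623.4,37.2), with a vertex radius of 20.6 mm against 20.8 expected. The flats stand at -0.077 rad and the analyser at about 0.24 rad. The held ring is where forward kinematics put it, to within 1 mm. I'll line the spanner up above the nut.

```bash
python3 -m handwheel '[{"grip":10,"tx":4,"ty":0,"tz":0,"wx":0,"wy":0.06,"wz":0},{"grip":10,"tx":4,"ty":0,"tz":0,"wx":0,"wy":0.1,"wz":0},{"grip":10,"tx":5,"ty":0,"tz":0,"wx":0,"wy":0.1,"wz":0},{"grip":10,"tx":5,"ty":0,"tz":8,"wx":0,"wy":0.063,"wz":0},{"grip":10,"tx":10,"ty":5,"tz":17,"wx":0,"wy":0,"wz":0},{"grip":10,"tx":10,"ty":10,"tz":17,"wx":0,"wy":0,"wz":0},{"grip":10,"tx":6,"ty":10,"tz":8,"wx":0,"wy":0,"wz":0},{"grip":10,"tx":0,"ty":10,"tz":0,"wx":0,"wy":0,"wz":0},{"grip":10,"tx":0,"ty":0,"tz":0,"wx":0,"wy":0,"wz":0},{"grip":10,"tx":0,"ty":0,"tz":0,"wx":0,"wy":0,"wz":0}]'
cat >> h.py <<'E'
N=np.array([623.4,37.2]);L=142.7;YAW=0.24
def st():
    s=sense();R=rot(s);x=-R[:2,0];psi=np.arctan2(x[1],x[0]);p=s['eef_pos']
    ring=p[:2]+L*x;e=N-ring
    r=p[:2]-N;F=s['force'];M=s['wrist_torque']
    print('t %.2f tcp %s psi %.4f delta %.1fdeg under %.1f'%(s['time_s'],p.round(1),psi,np.degrees(psi-YAW),p[2]-9),'tilt',(R[:,1]).round(4))
    print('ring err tool tx %.2f tz %.2f'%(e@R[:2,0],e@R[:2,2]),'F',F.round(1),'M',M.round(2),'Mz@nut %.2f'%(M[2]+(r[0]*F[1]-r[1]*F[0])/1000),'grip',round(s['grip_width']*85.4,1))
    return s
E
python3 - <<'E'
from h import *
import pickle
s=st()
d=cap('top');pickle.dump((d,s),open('t5.pkl','wb'));p=d['pixels'][:,:,::-1]
cv2.imwrite('pics/t5c.png',cv2.resize(p[130:220,230:350],None,fx=6,fy=6,interpolation=cv2.INTER_CUBIC))
d=cap('scene');p=d['pixels'][:,:,::-1]
cv2.imwrite('pics/s5c.png',cv2.resize(p[140:290,150:350],None,fx=4,fy=4,interpolation=cv2.INTER_CUBIC))
E
```

```text
time_s: 7.42
eef_pos: [481.3, 46.9, 125.4]
ee_rot: [-0.027, 0.027, 0.707, -0.707]
force: [-0.6, -0.3, -1.2]
grip_width: 0.171
t 7.42 tcp [481.3  46.9 125.4] psi -0.0764 delta -18.1deg under 116.4 tilt [-3.e-04  2.e-04 -1.e+00]
ring err tool tx 0.24 tz -1.22 F [-0.6 -0.3 -1.2] M [ 0.03  0.   -0.04] Mz@nut 0.01 grip 14.6
```

View pics/t5c.png

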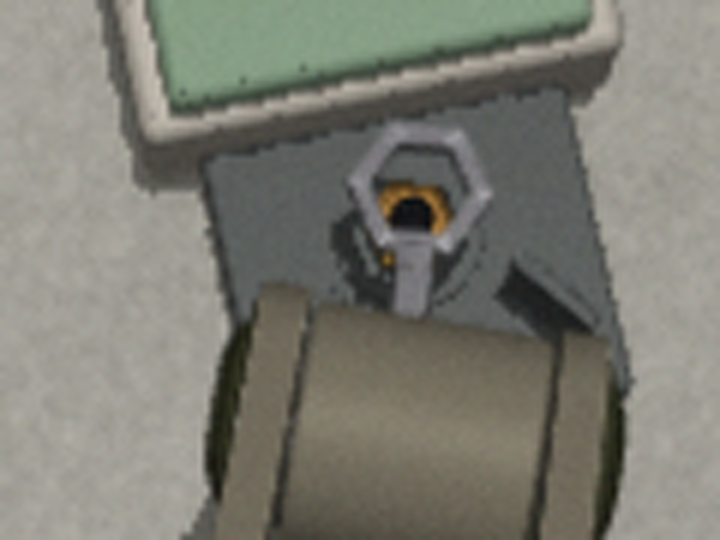

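View pics/s5c.png

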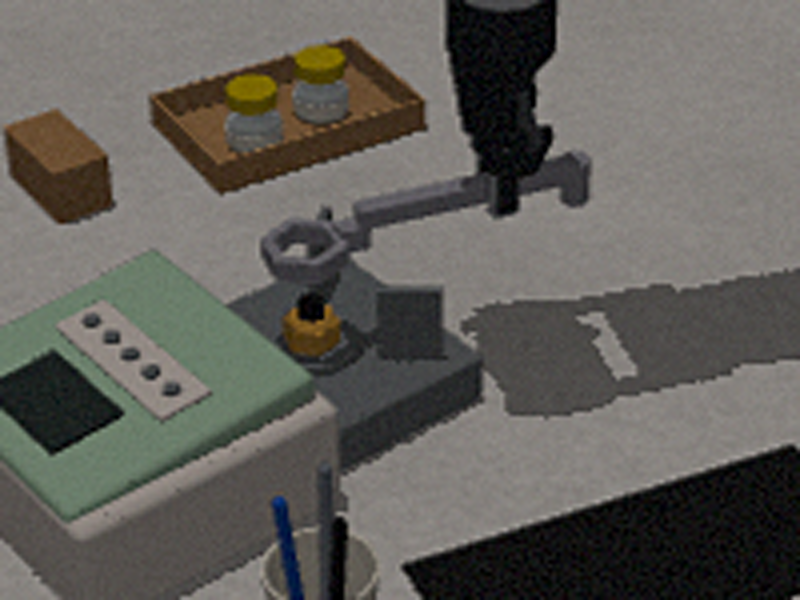

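Run:
```python
from h import *
import pickle
t,s=pickle.load(open('t5.pkl','rb'))
f=lambda u,v,k=6,a=230,b=130:(a+(u+.5)/k-.5,b+(v+.5)/k-.5)
print('seen ring',ray(t,f(420,187.5),132.4)[:2],'vertex yaw',np.arctan2(*(ray(t,f(350,187),132.4)-ray(t,f(492,190),132.4))[[0,1]]))
R=rot(s);print('pred',s['eef_pos'][:2]-L*R[:2,0])
```

```text
seen ring [625.99876023  36.14339079] vertex yaw -0.0014927087902443228
pred [623.54685515  35.96496125]
```

```bash
python3 -m handwheel '[{"grip":10,"tx":0,"ty":10,"tz":-1.2,"wx":0,"wy":0,"wz":0},{"grip":10,"tx":0,"ty":14,"tz":0,"wx":0,"wy":0,"wz":0},{"grip":10,"tx":0,"ty":12,"tz":0,"wx":0,"wy":0,"wz":0},{"grip":10,"tx":0,"ty":6,"tz":0,"wx":0,"wy":0,"wz":0},{"grip":10,"tx":0,"ty":0,"tz":0,"wx":0,"wy":0,"wz":0},{"grip":10,"tx":0,"ty":2,"tz":0,"wx":0,"wy":0,"wz":0},{"grip":10,"tx":0,"ty":2,"tz":0,"wx":0,"wy":0,"wz":0},{"grip":10,"tx":0,"ty":2,"tz":0,"wx":0,"wy":0,"wz":0},{"grip":10,"tx":0,"ty":0,"tz":0,"wx":0,"wy":0,"wz":0}]'
python3 - <<'E'
from h import *
s=st()
E
```

```text
time_s: 8.27
eef_pos: [481.5, 47.8, 77.3]
ee_rot: [0.027, -0.027, -0.707, 0.707]
force: [-0.6, -0.0, -1.7]
grip_width: 0.17
t 8.27 tcp [481.5  47.8  77.3] psi -0.0762 delta -18.1deg under 68.3 tilt [ 2.e-04 -0.e+00 -1.e+00]
ring err tool tx 0.36 tz -0.28 F [-0.6 -0.  -1.7] M [ 0.01  0.06 -0.01] Mz@nut 0.00 grip 14.5
```

No contact yet. I'll lower onto the hexagon in 2 mm steps.

```bash
python3 -m handwheel '[{"grip":10,"tx":0,"ty":2,"tz":0,"wx":0,"wy":0,"wz":0},{"grip":10,"tx":0,"ty":2,"tz":0,"wx":0,"wy":0,"wz":0},{"grip":10,"tx":0,"ty":2,"tz":0,"wx":0,"wy":0,"wz":0},{"grip":10,"tx":0,"ty":0,"tz":0,"wx":0,"wy":0,"wz":0}]'
python3 - <<'E'
from h import *
s=st()
E
```

```text
time_s: 8.6
eef_pos: [481.4, 47.8, 71.4]
ee_rot: [0.027, -0.027, -0.707, 0.707]
force: [-4.3, 0.0, 4.4]
grip_width: 0.171
t 8.60 tcp [481.4  47.8  71.4] psi -0.0761 delta -18.1deg under 62.4 tilt [ 2.e-04 -1.e-04 -1.e+00]
ring err tool tx 0.31 tz -0.26 F [-4.3  0.   4.4] M [0.04 0.05 0.03] Mz@nut 0.07 grip 14.6
```

```bash
python3 -m handwheel '[{"grip":10,"tx":0.8,"ty":0,"tz":0,"wx":0,"wy":0,"wz":0},{"grip":10,"tx":0,"ty":0,"tz":0,"wx":0,"wy":0,"wz":0}]'
python3 - <<'E'
from h import *
s=st()
E
python3 -m handwheel '[{"grip":10,"tx":0.4,"ty":2,"tz":0,"wx":0,"wy":0,"wz":0},{"grip":10,"tx":0,"ty":2,"tz":0,"wx":0,"wy":0,"wz":0},{"grip":10,"tx":0,"ty":0,"tz":0,"wx":0,"wy":0,"wz":0}]'
python3 - <<'E'
from h import *
s=st()
E
```

```text
time_s: 8.77
eef_pos: [481.1, 47.8, 71.7]
ee_rot: [0.026, -0.028, -0.707, 0.707]
force: [-0.5, 0.3, 2.3]
grip_width: 0.172
t 8.77 tcp [481.1  47.8  71.7] psi -0.0762 delta -18.1deg under 62.7 tilt [ 1.7e-03 -2.0e-04 -1.0e+00]
ring err tool tx 0.04 tz -0.30 F [-0.5  0.3  2.3] M [ 0.05 -0.45  0.02] Mz@nut -0.02 grip 14.7
time_s: 9.02
eef_pos: [480.4, 47.8, 67.3]
ee_rot: [0.027, -0.027, -0.707, 0.707]
force: [-1.2, 0.1, 4.4]
grip_width: 0.17
t 9.02 tcp [480.4  47.8  67.3] psi -0.0762 delta -18.1deg under 58.3 tilt [ 6.e-04 -1.e-04 -1.e+00]
ring err tool tx -0.72 tz -0.31 F [-1.2  0.1  4.4] M [-0.   -0.41 -0.02] Mz@nut -0.03 grip 14.5
```

```bash
python3 -m handwheel '[{"grip":10,"tx":0.2,"ty":2,"tz":0,"wx":0,"wy":0,"wz":0},{"grip":10,"tx":0,"ty":2,"tz":0,"wx":0,"wy":0,"wz":0},{"grip":10,"tx":0,"ty":0,"tz":0,"wx":0,"wy":0,"wz":0}]'
python3 - <<'E'
from h import *
s=st()
E
python3 -m handwheel '[{"grip":10,"tx":0,"ty":2,"tz":0,"wx":0,"wy":0,"wz":0},{"grip":10,"tx":0,"ty":2,"tz":0,"wx":0,"wy":0,"wz":0},{"grip":10,"tx":0,"ty":0,"tz":0,"wx":0,"wy":0,"wz":0}]'
python3 - <<'E'
from h import *
s=st()
E
```

```text
time_s: 9.27
eef_pos: [479.9, 47.9, 63.2]
ee_rot: [0.027, -0.027, -0.707, 0.707]
force: [-3.0, 0.4, 5.9]
grip_width: 0.17
t 9.27 tcp [479.9  47.9  63.2] psi -0.0761 delta -18.1deg under 54.2 tilt [-3.e-04 -0.e+00 -1.e+00]
ring err tool tx -1.23 tz -0.28 F [-3.   0.4  5.9] M [-0.05 -0.25 -0.05] Mz@nut -0.07 grip 14.5
time_s: 9.52
eef_pos: [479.3, 48.0, 58.9]
ee_rot: [-0.028, 0.026, 0.707, -0.707]
force: [-5.2, -0.3, 3.5]
grip_width: 0.174
t 9.52 tcp [479.3  48.   58.9] psi -0.0762 delta -18.1deg under 49.9 tilt [-1.7e-03  2.0e-04 -1.0e+00]
ring err tool tx -1.78 tz -0.24 F [-5.2 -0.3  3.5] M [0.03 0.13 0.02] Mz@nut 0.12 grip 14.9
```

```bash
python3 -m handwheel '[{"grip":10,"tx":0.8,"ty":1.2,"tz":0,"wx":0,"wy":0,"wz":0},{"grip":10,"tx":0,"ty":0,"tz":0,"wx":0,"wy":0,"wz":0},{"grip":10,"tx":0,"ty":0,"tz":0,"wx":0,"wy":0,"wz":0}]'
python3 - <<'E'
from h import *
s=st()
d=cap('scene');p=d['pixels'][:,:,::-1]
cv2.imwrite('pics/s6c.png',cv2.resize(p[140:290,150:350],None,fx=4,fy=4,interpolation=cv2.INTER_CUBIC))
E
```

```text
time_s: 9.77
eef_pos: [479.3, 47.9, 58.2]
ee_rot: [-0.027, 0.027, 0.707, -0.707]
force: [-3.2, 0.5, 3.4]
grip_width: 0.171
t 9.77 tcp [479.3  47.9  58.2] psi -0.0762 delta -18.1deg under 49.2 tilt [ 3.e-04 -0.e+00 -1.e+00]
ring err tool tx -1.80 tz -0.28 F [-3.2  0.5  3.4] M [ 0.02 -0.22  0.03] Mz@nut -0.01 grip 14.6
```

View pics/s6c.png

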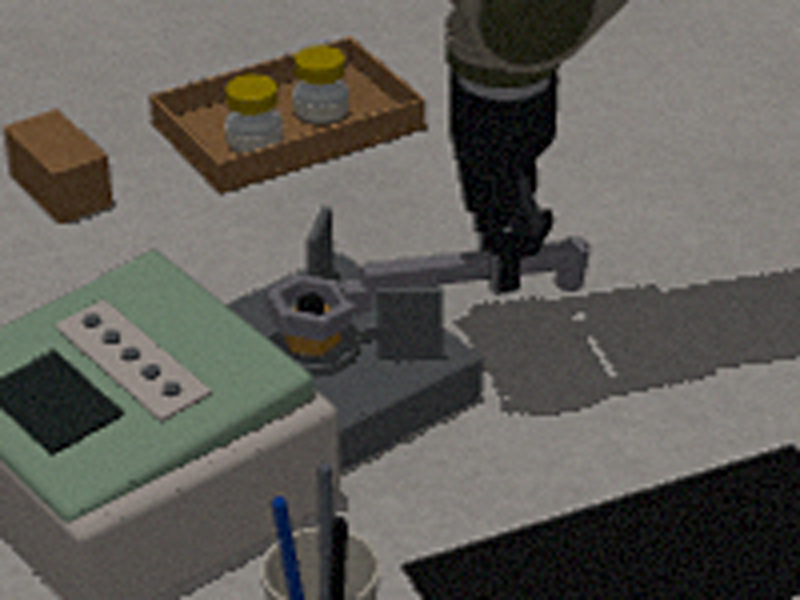

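The scene crop shows the ring hung up on top of the hexagon: brass is visible below it at (315,345), and the handle has pitched in the pads. The ring's top is now level with the stub tip, so the top view can compare the two without parallax.

Run:
```python
from h import *
import pickle
s=sense()
d=cap('top');pickle.dump((d,s),open('t6.pkl','wb'));p=d['pixels'][:,:,::-1]
cv2.imwrite('pics/t6c.png',cv2.resize(p[145:195,270:330],None,fx=12,fy=12,interpolation=cv2.INTER_CUBIC))
```

```text
(no output)
```

View pics/t6c.png

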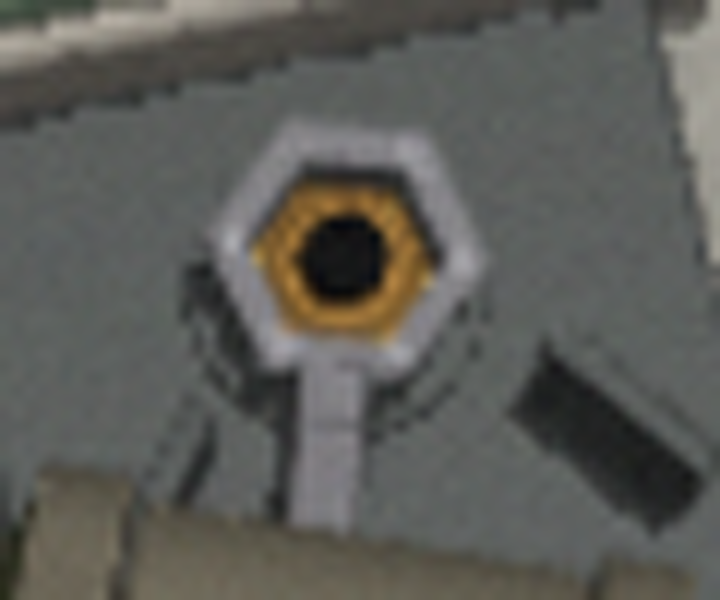

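The ring centre at (351,250) is about 1.7 mm right of and 1.7 mm beyond the stub at (343,258), and the angles agree. I'll lift, level the spanner by tilting the tool, correct the offset and grip harder.

```bash
python3 -m handwheel '[{"grip":10,"tx":0,"ty":-6,"tz":0,"wx":0,"wy":0,"wz":0},{"grip":10,"tx":0,"ty":-10,"tz":0,"wx":0,"wy":0,"wz":0},{"grip":10,"tx":0,"ty":-6,"tz":0,"wx":0,"wy":0,"wz":0},{"grip":10,"tx":2.5,"ty":0,"tz":-0.8,"wx":0,"wy":0,"wz":-0.06},{"grip":10,"tx":2.5,"ty":0,"tz":-0.9,"wx":0,"wy":0,"wz":-0.057},{"grip":10,"tx":0,"ty":0,"tz":0,"wx":0,"wy":0,"wz":0},{"grip":10,"tx":0,"ty":0,"tz":0,"wx":0,"wy":0,"wz":0}]' 120
python3 - <<'E'
from h import *
import pickle
s=st()
d=cap('top');pickle.dump((d,s),open('t7.pkl','wb'));p=d['pixels'][:,:,::-1]
cv2.imwrite('pics/t7c.png',cv2.resize(p[145:195,270:330],None,fx=12,fy=12,interpolation=cv2.INTER_CUBIC))
d=cap('scene');p=d['pixels'][:,:,::-1]
cv2.imwrite('pics/s7c.png',cv2.resize(p[140:290,150:350],None,fx=4,fy=4,interpolation=cv2.INTER_CUBIC))
E
```

```text
time_s: 10.45
eef_pos: [474.6, 50.0, 80.3]
ee_rot: [-0.068, -0.014, 0.707, -0.704]
force: [-0.9, 0.3, -1.5]
grip_width: 0.166
t 10.45 tcp [474.6  50.   80.3] psi -0.0761 delta -18.1deg under 71.3 tilt [-0.115   0.0088 -0.9933]
ring err tool tx -7.50 tz 1.42 F [-0.9  0.3 -1.5] M [-0.   -0.    0.01] Mz@nut -0.03 grip 14.2
```

View pics/t7c.png

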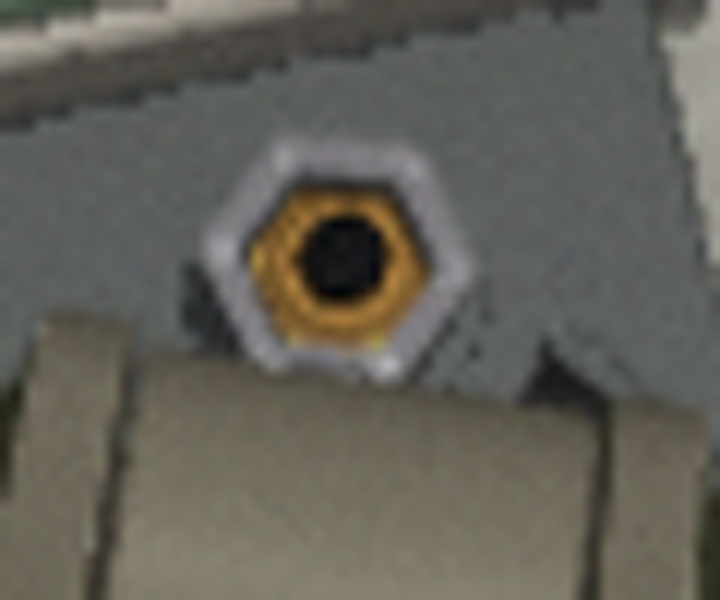

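View pics/s7c.png

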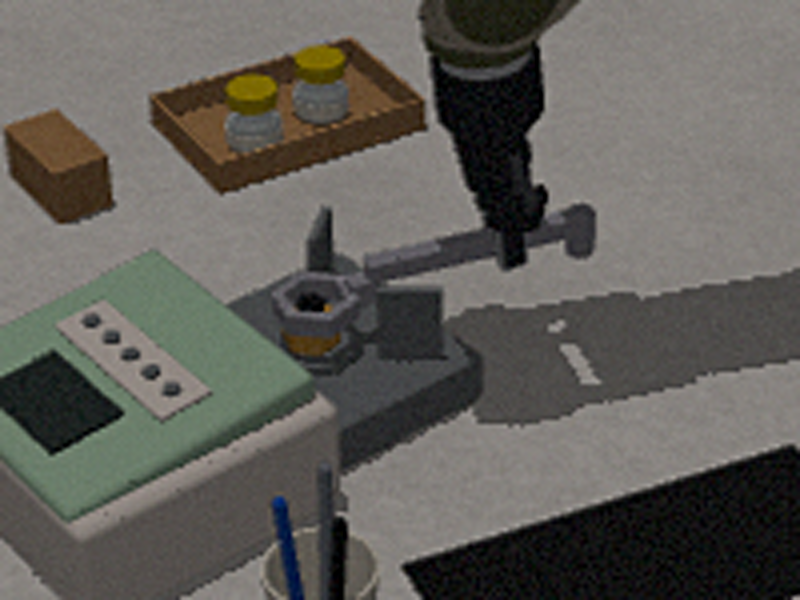

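The ring centre (340,257) now matches the stub (343,257), and the handle is level again. I'll lower straight down.

```bash
python3 -m handwheel '[{"grip":10,"tx":-0.23,"ty":2,"tz":0.2,"wx":0,"wy":0,"wz":0},{"grip":10,"tx":-0.23,"ty":2,"tz":0,"wx":0,"wy":0,"wz":0},{"grip":10,"tx":0,"ty":0,"tz":0,"wx":0,"wy":0,"wz":0}]' 120
python3 - <<'E'
from h import *
s=st()
E
python3 -m handwheel '[{"grip":10,"tx":-0.23,"ty":2,"tz":0,"wx":0,"wy":0,"wz":0},{"grip":10,"tx":-0.12,"ty":1,"tz":0,"wx":0,"wy":0,"wz":0},{"grip":10,"tx":0,"ty":0,"tz":0,"wx":0,"wy":0,"wz":0}]' 120
python3 - <<'E'
from h import *
s=st()
E
```

```text
time_s: 10.8
eef_pos: [474.5, 49.7, 76.1]
ee_rot: [-0.068, -0.014, 0.707, -0.704]
force: [1.3, 1.7, -1.1]
grip_width: 0.161
t 10.80 tcp [474.5  49.7  76.1] psi -0.0763 delta -18.1deg under 67.1 tilt [-0.1153  0.0088 -0.9933]
ring err tool tx -7.63 tz 1.15 F [ 1.3  1.7 -1.1] M [-0.01 -0.35 -0.06] Mz@nut -0.33 grip 13.8
time_s: 11.05
eef_pos: [474.9, 49.7, 73.4]
ee_rot: [-0.068, -0.014, 0.707, -0.704]
force: [1.2, -0.5, 2.4]
grip_width: 0.166
t 11.05 tcp [474.9  49.7  73.4] psi -0.0764 delta -18.1deg under 64.4 tilt [-0.1146  0.0086 -0.9934]
ring err tool tx -7.18 tz 1.10 F [ 1.2 -0.5  2.4] M [-0.17 -0.8  -0.08] Mz@nut -0.02 grip 14.2
```

Run:
```python
from h import *
import pickle
s=sense()
d=cap('top');pickle.dump((d,s),open('t8.pkl','wb'));p=d['pixels'][:,:,::-1]
a=cv2.resize(p[150:180,282:316],None,fx=22,fy=22,interpolation=cv2.INTER_CUBIC)
cv2.imwrite('pics/t8c.png',a[:600])
d=cap('scene');p=d['pixels'][:,:,::-1]
cv2.imwrite('pics/s8c.png',cv2.resize(p[195:240,205:265],None,fx=12,fy=12,interpolation=cv2.INTER_CUBIC))
```

```text
(no output)
```

View pics/t8c.png

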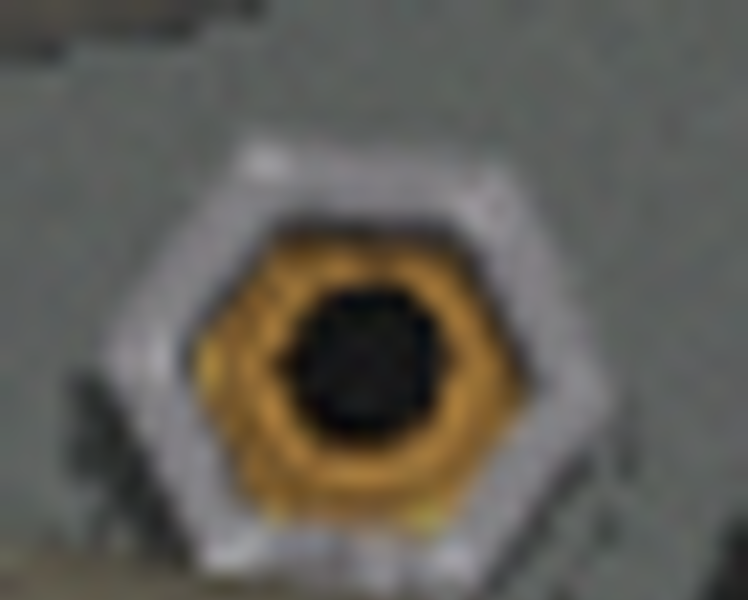

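View pics/s8c.png

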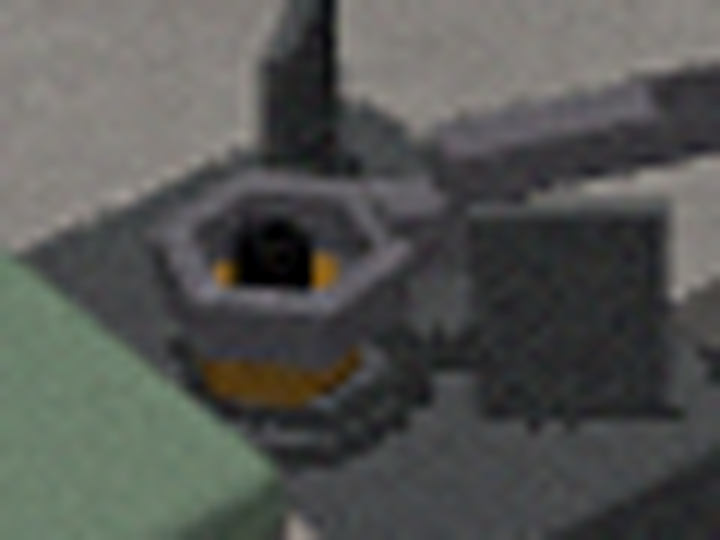

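The ring centre (358,370) is now slightly left of and nearer than the stub (368,365): about 1 mm in y and 0.5 mm in x. I'll nudge it and try again.

```bash
python3 -m handwheel '[{"grip":10,"tx":-0.4,"ty":-1,"tz":0.5,"wx":0,"wy":0.015,"wz":0},{"grip":10,"tx":-0.2,"ty":0,"tz":0.5,"wx":0,"wy":0,"wz":0},{"grip":10,"tx":-0.12,"ty":1,"tz":0,"wx":0,"wy":0,"wz":0},{"grip":10,"tx":-0.12,"ty":1,"tz":0,"wx":0,"wy":0,"wz":0},{"grip":10,"tx":0,"ty":0,"tz":0,"wx":0,"wy":0,"wz":0}]' 120
python3 - <<'E'
from h import *
s=st()
E
python3 -m handwheel '[{"grip":10,"tx":-0.12,"ty":1,"tz":0,"wx":0,"wy":0,"wz":0},{"grip":10,"tx":-0.12,"ty":1,"tz":0,"wx":0,"wy":0,"wz":0},{"grip":10,"tx":0,"ty":0,"tz":0,"wx":0,"wy":0,"wz":0}]' 120
python3 - <<'E'
from h import *
s=st()
E
```

```text
time_s: 11.57
eef_pos: [475.0, 48.8, 72.1]
ee_rot: [-0.073, -0.009, 0.706, -0.704]
force: [-0.7, 1.9, 4.6]
grip_width: 0.164
t 11.57 tcp [475.   48.8  72.1] psi -0.0911 delta -19.0deg under 63.1 tilt [-0.1162  0.009  -0.9932]
ring err tool tx -7.09 tz -1.95 F [-0.7  1.9  4.6] M [ 0.25 -0.85  0.22] Mz@nut -0.06 grip 14.0
time_s: 11.82
eef_pos: [475.0, 48.8, 70.3]
ee_rot: [-0.073, -0.009, 0.706, -0.704]
force: [-1.5, 1.9, 7.1]
grip_width: 0.164
t 11.82 tcp [475.   48.8  70.3] psi -0.0912 delta -19.0deg under 61.3 tilt [-0.1159  0.0089 -0.9932]
ring err tool tx -7.01 tz -1.96 F [-1.5  1.9  7.1] M [ 0.32 -0.94  0.2 ] Mz@nut -0.06 grip 14.0
```

```bash
python3 -m handwheel '[{"grip":10,"tx":0.2,"ty":0,"tz":-0.3,"wx":0,"wy":0,"wz":0},{"grip":10,"tx":0.2,"ty":0,"tz":-0.3,"wx":0,"wy":0,"wz":0},{"grip":10,"tx":0,"ty":0,"tz":0,"wx":0,"wy":0,"wz":0}]' 120
python3 - <<'E'
from h import *
s=st()
E
python3 -m handwheel '[{"grip":10,"tx":0,"ty":0,"tz":0,"wx":0,"wy":0.03,"wz":0},{"grip":10,"tx":0,"ty":0,"tz":-1,"wx":0,"wy":-0.03,"wz":0},{"grip":10,"tx":0,"ty":0,"tz":0,"wx":0,"wy":0,"wz":0}]' 120
python3 - <<'E'
from h import *
s=st()
import pickle
d=cap('top');pickle.dump((d,s),open('t9.pkl','wb'));p=d['pixels'][:,:,::-1]
a=cv2.resize(p[150:180,282:316],None,fx=18,fy=18,interpolation=cv2.INTER_CUBIC)
d=cap('scene');p=d['pixels'][:,:,::-1]
b=cv2.resize(p[195:240,205:265],None,fx=12,fy=12,interpolation=cv2.INTER_CUBIC)
cv2.imwrite('pics/t9c.png',a);cv2.imwrite('pics/s9c.png',b)
E
```

```text
time_s: 12.07
eef_pos: [475.1, 49.3, 70.6]
ee_rot: [-0.073, -0.009, 0.706, -0.704]
force: [0.6, 1.1, 6.8]
grip_width: 0.164
t 12.07 tcp [475.1  49.3  70.6] psi -0.0914 delta -19.0deg under 61.6 tilt [-0.1148  0.0086 -0.9933]
ring err tool tx -7.00 tz -1.51 F [0.6 1.1 6.8] M [ 0.14 -1.09  0.11] Mz@nut -0.06 grip 14.0
time_s: 12.32
eef_pos: [475.3, 50.2, 70.6]
ee_rot: [-0.073, -0.009, 0.706, -0.704]
force: [-0.1, -1.2, 6.6]
grip_width: 0.165
t 12.32 tcp [475.3  50.2  70.6] psi -0.0906 delta -18.9deg under 61.6 tilt [-0.1147  0.0083 -0.9934]
ring err tool tx -6.88 tz -0.46 F [-0.1 -1.2  6.6] M [-0.2  -1.1  -0.11] Mz@nut 0.06 grip 14.1
```

View pics/t9c.png

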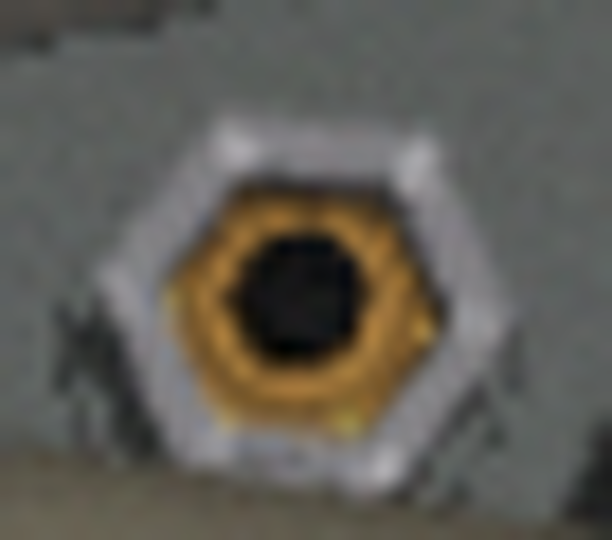

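View pics/s9c.png

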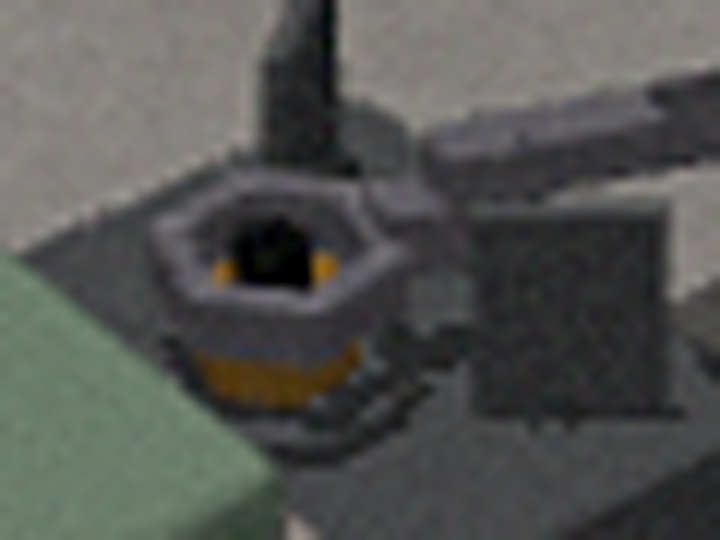

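The ring still rests on top of the hexagon, nearly centred: ring centre (306,304) against stub (300,298). I'll keep a light preload and search in small steps, watching for the drop.

```bash
python3 -m handwheel '[{"grip":10,"tx":-0.4,"ty":0,"tz":0.4,"wx":0,"wy":0,"wz":0},{"grip":10,"tx":-0.4,"ty":0,"tz":0,"wx":0,"wy":0,"wz":0},{"grip":10,"tx":0,"ty":0,"tz":0,"wx":0,"wy":0,"wz":0}]' 120
python3 -c "
from h import *
st()"
python3 -m handwheel '[{"grip":10,"tx":-0.4,"ty":0,"tz":0,"wx":0,"wy":0,"wz":0},{"grip":10,"tx":-0.4,"ty":0,"tz":0,"wx":0,"wy":0,"wz":0},{"grip":10,"tx":0,"ty":0,"tz":0,"wx":0,"wy":0,"wz":0}]' 120
python3 -c "
from h import *
st()"
```

```text
time_s: 12.67
eef_pos: [475.5, 49.7, 70.3]
ee_rot: [-0.074, -0.009, 0.706, -0.704]
force: [-2.5, -0.5, 7.5]
grip_width: 0.162
t 12.67 tcp [475.5  49.7  70.3] psi -0.0918 delta -19.0deg under 61.3 tilt [-0.1164  0.0087 -0.9932]
ring err tool tx -6.70 tz -1.06 F [-2.5 -0.5  7.5] M [-0.   -0.76 -0.04] Mz@nut 0.06 grip 13.8
time_s: 12.92
eef_pos: [476.7, 49.6, 69.8]
ee_rot: [-0.073, -0.009, 0.706, -0.704]
force: [7.3, -0.1, -2.5]
grip_width: 0.167
t 12.92 tcp [476.7  49.6  69.8] psi -0.0916 delta -19.0deg under 60.8 tilt [-0.1156  0.0087 -0.9933]
ring err tool tx -5.44 tz -1.06 F [ 7.3 -0.1 -2.5] M [ 0.05 -1.08  0.15] Mz@nut 0.08 grip 14.2
```

The vertical load has gone (Fz is back to its no-contact level) and only a sideways force is left, so the ring has probably dropped on. I'll relieve the sideways force and go on down.

```bash
python3 -m handwheel '[{"grip":10,"tx":-0.4,"ty":0,"tz":0,"wx":0,"wy":0,"wz":0},{"grip":10,"tx":-0.4,"ty":0,"tz":0,"wx":0,"wy":0,"wz":0},{"grip":10,"tx":0,"ty":0,"tz":0,"wx":0,"wy":0,"wz":0}]' 120
python3 - <<'E'
from h import *
s=st()
d=cap('scene');p=d['pixels'][:,:,::-1]
b=cv2.resize(p[185:245,205:305],None,fx=8,fy=8,interpolation=cv2.INTER_CUBIC)
cv2.imwrite('pics/s10c.png',b)
E
```

```text
time_s: 13.17
eef_pos: [476.8, 49.7, 69.5]
ee_rot: [-0.074, -0.01, 0.706, -0.704]
force: [2.7, 0.5, -1.0]
grip_width: 0.166
t 13.17 tcp [476.8  49.7  69.5] psi -0.0915 delta -19.0deg under 60.5 tilt [-0.1176  0.009  -0.993 ]
ring err tool tx -5.42 tz -0.94 F [ 2.7  0.5 -1. ] M [-0.04 -0.53  0.05] Mz@nut -0.06 grip 14.1
```

View pics/s10c.png

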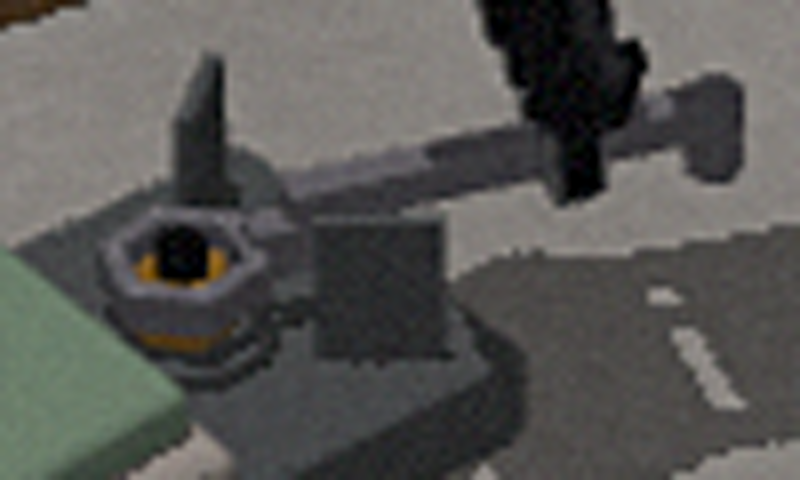

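The ring is now over the hexagon: brass shows inside it at (150,265) and (217,262), with only a thin strip below. I'll continue down.

```bash
python3 -m handwheel '[{"grip":10,"tx":-0.3,"ty":1.5,"tz":0,"wx":0,"wy":0,"wz":0},{"grip":10,"tx":-0.3,"ty":1.5,"tz":0,"wx":0,"wy":0,"wz":0},{"grip":10,"tx":0,"ty":0,"tz":0,"wx":0,"wy":0,"wz":0}]' 120
python3 -c "
from h import *
st()"
python3 -m handwheel '[{"grip":10,"tx":-0.2,"ty":1.5,"tz":0,"wx":0,"wy":0,"wz":0},{"grip":10,"tx":-0.2,"ty":1.5,"tz":0,"wx":0,"wy":0,"wz":0},{"grip":10,"tx":0,"ty":0,"tz":0,"wx":0,"wy":0,"wz":0}]' 120
python3 -c "
from h import *
st()"
```

```text
time_s: 13.47
eef_pos: [476.9, 49.8, 66.3]
ee_rot: [-0.074, -0.01, 0.706, -0.704]
force: [0.7, -0.1, -1.5]
grip_width: 0.163
t 13.47 tcp [476.9  49.8  66.3] psi -0.0913 delta -19.0deg under 57.3 tilt [-0.1178  0.009  -0.993 ]
ring err tool tx -5.32 tz -0.85 F [ 0.7 -0.1 -1.5] M [ 0.   -0.26  0.08] Mz@nut 0.09 grip 13.9
time_s: 13.72
eef_pos: [477.0, 49.8, 63.3]
ee_rot: [-0.074, -0.01, 0.706, -0.704]
force: [0.1, 0.4, -2.1]
grip_width: 0.164
t 13.72 tcp [477.   49.8  63.3] psi -0.0912 delta -19.0deg under 54.3 tilt [-0.1176  0.009  -0.993 ]
ring err tool tx -5.22 tz -0.82 F [ 0.1  0.4 -2.1] M [ 0.03 -0.05  0.06] Mz@nut -0.00 grip 14.0
```

Going down freely. I'll continue to the collar.

```bash
python3 -m handwheel '[{"grip":10,"tx":-0.18,"ty":1.5,"tz":0,"wx":0,"wy":0,"wz":0},{"grip":10,"tx":-0.18,"ty":1.5,"tz":0,"wx":0,"wy":0,"wz":0},{"grip":10,"tx":0,"ty":0,"tz":0,"wx":0,"wy":0,"wz":0}]' 120
python3 -c "
from h import *
st()"
python3 -m handwheel '[{"grip":10,"tx":-0.15,"ty":1.2,"tz":0,"wx":0,"wy":0,"wz":0},{"grip":10,"tx":-0.15,"ty":1.2,"tz":0,"wx":0,"wy":0,"wz":0},{"grip":10,"tx":0,"ty":0,"tz":0,"wx":0,"wy":0,"wz":0}]' 120
python3 - <<'E'
from h import *
s=st()
d=cap('scene');p=d['pixels'][:,:,::-1]
b=cv2.resize(p[185:245,205:305],None,fx=8,fy=8,interpolation=cv2.INTER_CUBIC)
cv2.imwrite('pics/s11c.png',b)
E
```

```text
time_s: 13.97
eef_pos: [477.1, 49.8, 60.4]
ee_rot: [-0.074, -0.009, 0.706, -0.704]
force: [0.9, 0.3, -1.4]
grip_width: 0.162
t 13.97 tcp [477.1  49.8  60.4] psi -0.0912 delta -19.0deg under 51.4 tilt [-0.1172  0.009  -0.9931]
ring err tool tx -5.09 tz -0.81 F [ 0.9  0.3 -1.4] M [ 0.04 -0.03 -0.02] Mz@nut -0.08 grip 13.9
time_s: 14.22
eef_pos: [477.2, 49.7, 58.1]
ee_rot: [-0.074, -0.009, 0.706, -0.704]
force: [-0.4, 0.6, -2.0]
grip_width: 0.162
t 14.22 tcp [477.2  49.7  58.1] psi -0.0913 delta -19.0deg under 49.1 tilt [-0.1169  0.009  -0.9931]
ring err tool tx -4.94 tz -0.87 F [-0.4  0.6 -2. ] M [ 0.01 -0.03 -0.  ] Mz@nut -0.08 grip 13.8
```

View pics/s11c.png

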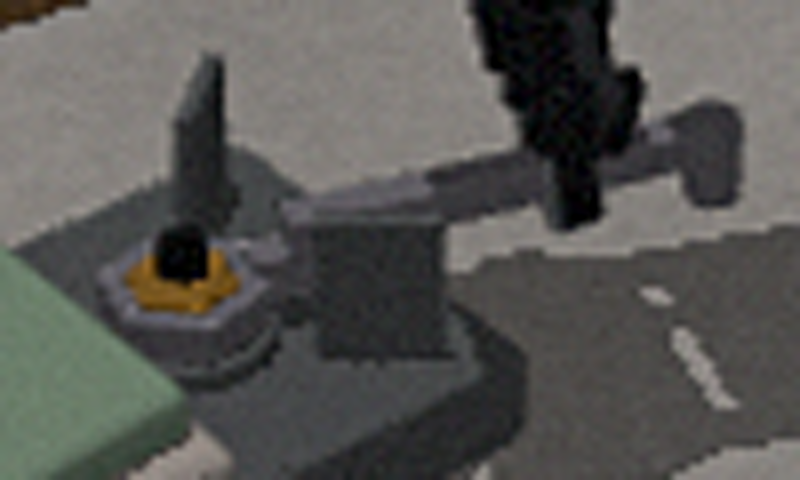

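The hexagon's top now shows above the ring at (183,285) and nothing shows below it. A little further, to the collar.

```bash
python3 -m handwheel '[{"grip":10,"tx":-0.15,"ty":1.2,"tz":0,"wx":0,"wy":0,"wz":0},{"grip":10,"tx":0,"ty":0,"tz":0,"wx":0,"wy":0,"wz":0}]' 120
python3 -c "
from h import *
st()"
python3 -m handwheel '[{"grip":10,"tx":-0.1,"ty":1,"tz":0,"wx":0,"wy":0,"wz":0},{"grip":10,"tx":0,"ty":0,"tz":0,"wx":0,"wy":0,"wz":0}]' 120
python3 -c "
from h import *
st()"
```

```text
time_s: 14.43
eef_pos: [477.5, 49.7, 57.1]
ee_rot: [-0.073, -0.009, 0.706, -0.704]
force: [-0.6, 0.2, -0.9]
grip_width: 0.165
t 14.43 tcp [477.5  49.7  57.1] psi -0.0913 delta -19.0deg under 48.1 tilt [-0.1161  0.0089 -0.9932]
ring err tool tx -4.64 tz -0.88 F [-0.6  0.2 -0.9] M [ 0.02 -0.12 -0.01] Mz@nut -0.02 grip 14.1
time_s: 14.6
eef_pos: [477.5, 49.7, 56.3]
ee_rot: [-0.073, -0.009, 0.706, -0.704]
force: [-1.8, 0.8, 3.7]
grip_width: 0.167
t 14.60 tcp [477.5  49.7  56.3] psi -0.0913 delta -19.0deg under 47.3 tilt [-0.1161  0.0088 -0.9932]
ring err tool tx -4.70 tz -0.85 F [-1.8  0.8  3.7] M [-0.01 -0.09 -0.01] Mz@nut -0.10 grip 14.3
```

The ring is seated: the collar carries about 5 N and the scene view agrees. I'll begin the first clockwise stroke along the arc (radius about 146.5 mm) and check early.

```bash
sed -i 's/^N=.*/N=np.array([623.4,36.8]);L=146.4;YAW=0.24/' h.py
python3 -m handwheel '[{"grip":10,"tx":0,"ty":-0.4,"tz":-2.2,"wx":-0.0018,"wy":0.015,"wz":0},{"grip":10,"tx":-0.07,"ty":0,"tz":-4.4,"wx":-0.0035,"wy":0.03,"wz":0},{"grip":10,"tx":-0.07,"ty":0,"tz":-4.4,"wx":-0.0035,"wy":0.03,"wz":0},{"grip":10,"tx":-0.07,"ty":0,"tz":-4.4,"wx":-0.0035,"wy":0.03,"wz":0},{"grip":10,"tx":0,"ty":0,"tz":0,"wx":0,"wy":0,"wz":0}]' 120
python3 -c "
from h import *
st()"
```

```text
time_s: 15.02
eef_pos: [479.9, 65.4, 56.6]
ee_rot: [-0.111, 0.029, 0.706, -0.699]
force: [-1.3, -0.1, 1.3]
grip_width: 0.165
t 15.02 tcp [479.9  65.4  56.6] psi -0.1979 delta -25.1deg under 47.6 tilt [-0.114   0.0211 -0.9933]
ring err tool tx -0.93 tz -0.14 F [-1.3 -0.1  1.3] M [ 0.11 -0.2   0.06] Mz@nut 0.10 grip 14.1
```

```bash
python3 -m handwheel '[{"grip":10,"tx":-0.07,"ty":0,"tz":-4.4,"wx":-0.0035,"wy":0.03,"wz":0},{"grip":10,"tx":-0.07,"ty":0,"tz":-4.4,"wx":-0.0035,"wy":0.03,"wz":0},{"grip":10,"tx":-0.07,"ty":0,"tz":-4.4,"wx":-0.0035,"wy":0.03,"wz":0},{"grip":10,"tx":0,"ty":0,"tz":0,"wx":0,"wy":0,"wz":0}]' 120
python3 -c "
from h import *
st()"
```

```text
time_s: 15.35
eef_pos: [482.9, 78.0, 56.5]
ee_rot: [-0.142, 0.06, 0.704, -0.693]
force: [-1.1, 1.2, 1.8]
grip_width: 0.164
t 15.35 tcp [482.9  78.   56.5] psi -0.2874 delta -30.2deg under 47.5 tilt [-0.1119  0.0311 -0.9932]
ring err tool tx -1.00 tz -0.32 F [-1.1  1.2  1.8] M [ 0.09 -0.08  0.18] Mz@nut 0.05 grip 14.0
```

Run:
```python
from h import *
import pickle
s=sense()
d=cap('top');pickle.dump((d,s),open('t12.pkl','wb'));p=d['pixels'][:,:,::-1]
a=cv2.resize(p[150:190,275:325],None,fx=14,fy=14,interpolation=cv2.INTER_CUBIC)
cv2.imwrite('pics/t12c.png',a)
```

View pics/t12c.png

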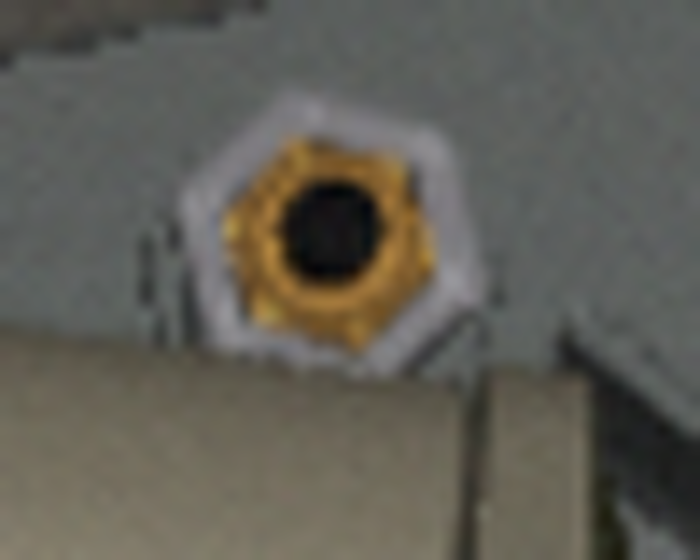

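The ring's left-to-right vertex line slopes at 0.27 while the nut stands at about 0.19 rad, so the spanner leads and drives it. I'll finish this stroke.

```bash
python3 -m handwheel '[{"grip":10,"tx":-0.07,"ty":0,"tz":-4.4,"wx":-0.0035,"wy":0.03,"wz":0},{"grip":10,"tx":-0.07,"ty":0,"tz":-4.4,"wx":-0.0035,"wy":0.03,"wz":0}]' 120
python3 -c "
from h import *
st()"
python3 -m handwheel '[{"grip":10,"tx":0,"ty":0,"tz":0,"wx":0,"wy":0,"wz":0}]' 120
python3 -c "
from h import *
st()"
```

```text
time_s: 15.57
eef_pos: [485.4, 85.9, 56.5]
ee_rot: [-0.163, 0.081, 0.702, -0.689]
force: [-2.2, -0.8, 2.3]
grip_width: 0.164
t 15.57 tcp [485.4  85.9  56.5] psi -0.3476 delta -33.7deg under 47.5 tilt [-0.1103  0.0376 -0.9932]
ring err tool tx -1.04 tz -0.86 F [-2.2 -0.8  2.3] M [-0.13 -0.02  0.45] Mz@nut 0.67 grip 14.0
time_s: 15.65
eef_pos: [485.6, 86.2, 56.5]
ee_rot: [-0.163, 0.081, 0.702, -0.689]
force: [-1.9, 0.9, 1.9]
grip_width: 0.163
t 15.65 tcp [485.6  86.2  56.5] psi -0.3475 delta -33.7deg under 47.5 tilt [-0.1099  0.0378 -0.9932]
ring err tool tx -1.03 tz -0.46 F [-1.9  0.9  1.9] M [ 0.15 -0.05  0.21] Mz@nut 0.18 grip 13.9
```

Torque on the nut was felt (0.67 N m). Now back off to mid-play and lift clear of the cone.

```bash
python3 -m handwheel '[{"grip":10,"tx":-0.07,"ty":0,"tz":4.4,"wx":0.0035,"wy":-0.03,"wz":0},{"grip":10,"tx":-0.08,"ty":0,"tz":5,"wx":0.004,"wy":-0.034,"wz":0},{"grip":10,"tx":-0.08,"ty":0,"tz":5,"wx":0.004,"wy":-0.034,"wz":0},{"grip":10,"tx":0.5,"ty":-4,"tz":0,"wx":0,"wy":0,"wz":0},{"grip":10,"tx":0.9,"ty":-8,"tz":0,"wx":0,"wy":0,"wz":0},{"grip":10,"tx":0.9,"ty":-8,"tz":0,"wx":0,"wy":0,"wz":0},{"grip":10,"tx":0.9,"ty":-8,"tz":0,"wx":0,"wy":0,"wz":0},{"grip":10,"tx":0,"ty":0,"tz":0,"wx":0,"wy":0,"wz":0}]' 120
python3 - <<'E'
from h import *
s=st()
import pickle
d=cap('top');pickle.dump((d,s),open('t13.pkl','wb'));p=d['pixels'][:,:,::-1]
a=cv2.resize(p[150:190,275:325],None,fx=14,fy=14,interpolation=cv2.INTER_CUBIC)
cv2.imwrite('pics/t13c.png',a)
E
```

```text
time_s: 16.32
eef_pos: [482.1, 72.4, 86.3]
ee_rot: [-0.128, 0.048, 0.705, -0.696]
force: [0.6, 0.2, -0.9]
grip_width: 0.166
t 16.32 tcp [482.1  72.4  86.3] psi -0.2496 delta -28.1deg under 77.3 tilt [-0.1109  0.0267 -0.9935]
ring err tool tx -0.26 tz -0.44 F [ 0.6  0.2 -0.9] M [-0.01 -0.04  0.02] Mz@nut -0.03 grip 14.2
```

View pics/t13c.png

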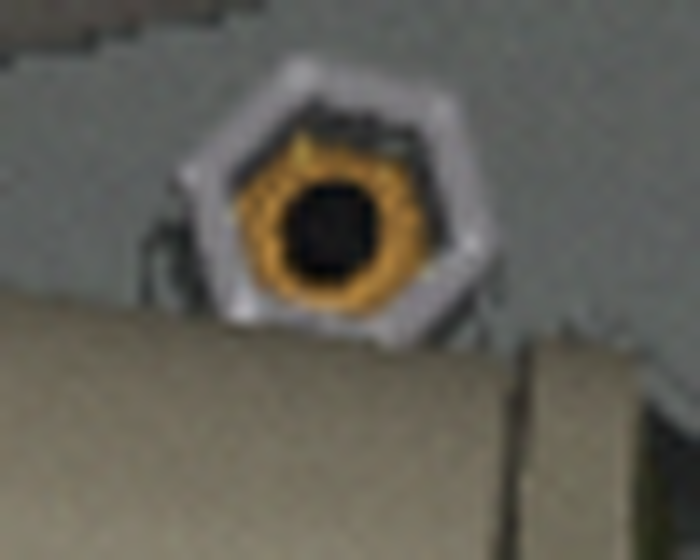

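Clear of the cone, with the ring round the stub. I'll swing back counter-clockwise by about 1.035 rad.

```bash
python3 -m handwheel '[{"grip":10,"tx":-0.17,"ty":0,"tz":7.32,"wx":0.006,"wy":-0.0497,"wz":0},{"grip":10,"tx":-0.54,"ty":0,"tz":12.63,"wx":0.0101,"wy":-0.0857,"wz":0},{"grip":10,"tx":-0.54,"ty":0,"tz":12.63,"wx":0.0101,"wy":-0.0857,"wz":0},{"grip":10,"tx":-0.54,"ty":0,"tz":12.63,"wx":0.0101,"wy":-0.0857,"wz":0},{"grip":10,"tx":-0.54,"ty":0,"tz":12.63,"wx":0.0101,"wy":-0.0857,"wz":0},{"grip":10,"tx":-0.54,"ty":0,"tz":12.63,"wx":0.0101,"wy":-0.0857,"wz":0},{"grip":10,"tx":0,"ty":0,"tz":0,"wx":0,"wy":0,"wz":0}]' 120
python3 -c "
from h import *
st()"
```

```text
time_s: 16.95
eef_pos: [480.8, 1.2, 84.2]
ee_rot: [-0.041, 0.124, -0.695, 0.707]
force: [-0.3, -0.1, -1.3]
grip_width: 0.165
t 16.95 tcp [480.8   1.2  84.2] psi 0.2336 delta -0.4deg under 75.2 tilt [-0.1141 -0.0295 -0.993 ]
ring err tool tx -1.53 tz -1.62 F [-0.3 -0.1 -1.3] M [-0.01 -0.    0.02] Mz@nut 0.02 grip 14.1
```

```bash
python3 -m handwheel '[{"grip":10,"tx":-0.54,"ty":-1,"tz":12,"wx":0.0101,"wy":-0.0857,"wz":0},{"grip":10,"tx":-0.54,"ty":-1,"tz":12.2,"wx":0.0101,"wy":-0.0857,"wz":0},{"grip":10,"tx":-0.7,"ty":-0.5,"tz":12.2,"wx":0.0101,"wy":-0.0857,"wz":0},{"grip":10,"tx":-0.7,"ty":-0.5,"tz":12.2,"wx":0.0101,"wy":-0.0857,"wz":0},{"grip":10,"tx":-0.7,"ty":0,"tz":12.3,"wx":0.0101,"wy":-0.0857,"wz":0},{"grip":10,"tx":-0.6,"ty":0,"tz":12.3,"wx":0.0101,"wy":-0.0857,"wz":0},{"grip":10,"tx":-0.2,"ty":0,"tz":5.4,"wx":0.0043,"wy":-0.037,"wz":0},{"grip":10,"tx":0,"ty":0,"tz":0,"wx":0,"wy":0,"wz":0}]' 120
python3 - <<'E'
from h import *
s=st()
import pickle
d=cap('top');pickle.dump((d,s),open('t14.pkl','wb'));p=d['pixels'][:,:,::-1]
a=cv2.resize(p[150:190,275:325],None,fx=14,fy=14,interpolation=cv2.INTER_CUBIC)
cv2.imwrite('pics/t14c.png',a)
E
```

```text
time_s: 17.62
eef_pos: [520.0, -64.8, 86.7]
ee_rot: [-0.232, 0.309, -0.636, 0.669]
force: [-0.3, 1.4, -2.4]
grip_width: 0.163
t 17.62 tcp [520.  -64.8  86.7] psi 0.7855 delta 31.3deg under 77.7 tilt [-0.0827 -0.0846 -0.993 ]
ring err tool tx 0.41 tz 1.33 F [-0.3  1.4 -2.4] M [-0.    0.   -0.03] Mz@nut -0.20 grip 13.9
```

View pics/t14c.png

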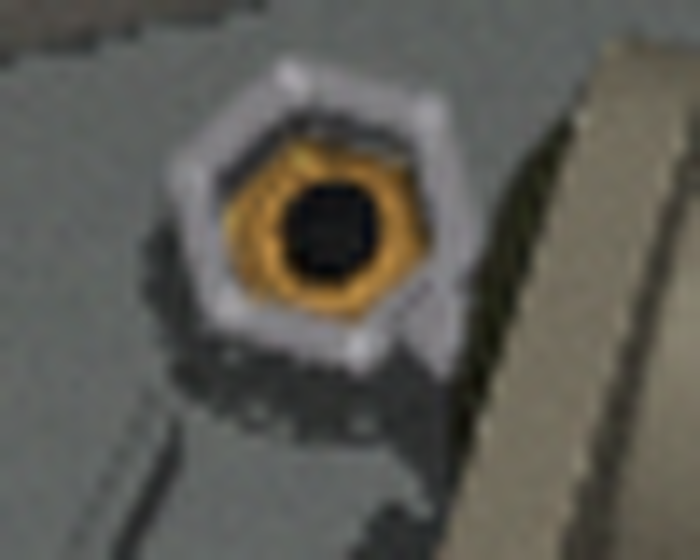

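The ring stays round the stub, centre about (328,208) against stub (330,232). Allowing for its greater height, it is roughly 1 mm off, so I'll correct by the kinematics and lower in small steps.

```bash
python3 -m handwheel '[{"grip":10,"tx":0.3,"ty":0,"tz":1.6,"wx":0,"wy":0,"wz":0},{"grip":10,"tx":-0.47,"ty":4,"tz":0,"wx":0,"wy":0,"wz":0},{"grip":10,"tx":-0.47,"ty":4,"tz":0,"wx":0,"wy":0,"wz":0},{"grip":10,"tx":-0.35,"ty":3,"tz":0,"wx":0,"wy":0,"wz":0},{"grip":10,"tx":0,"ty":0,"tz":0,"wx":0,"wy":0,"wz":0}]' 120
python3 -c "
from h import *
st()"
python3 -m handwheel '[{"grip":10,"tx":-0.23,"ty":2,"tz":0,"wx":0,"wy":0,"wz":0},{"grip":10,"tx":-0.23,"ty":2,"tz":0,"wx":0,"wy":0,"wz":0},{"grip":10,"tx":0,"ty":0,"tz":0,"wx":0,"wy":0,"wz":0}]' 120
python3 -c "
from h import *
st()"
```

```text
time_s: 18.08
eef_pos: [520.1, -65.9, 75.2]
ee_rot: [-0.232, 0.31, -0.636, 0.668]
force: [1.0, -0.7, -1.9]
grip_width: 0.164
t 18.08 tcp [520.1 -65.9  75.2] psi 0.7869 delta 31.3deg under 66.2 tilt [-0.0839 -0.0846 -0.9929]
ring err tool tx -0.28 tz 0.61 F [ 1.  -0.7 -1.9] M [-0.1  -0.06 -0.05] Mz@nut 0.12 grip 14.0
time_s: 18.33
eef_pos: [520.4, -66.1, 71.6]
ee_rot: [-0.232, 0.309, -0.635, 0.668]
force: [0.3, -0.3, -2.2]
grip_width: 0.162
t 18.33 tcp [520.4 -66.1  71.6] psi 0.7871 delta 31.3deg under 62.6 tilt [-0.0831 -0.0848 -0.9929]
ring err tool tx -0.20 tz 0.29 F [ 0.3 -0.3 -2.2] M [-0.02 -0.07 -0.02] Mz@nut 0.04 grip 13.8
```

Already past the hexagon's top with no load. Down to the collar.

```bash
python3 -m handwheel '[{"grip":10,"tx":-0.23,"ty":2,"tz":0,"wx":0,"wy":0,"wz":0},{"grip":10,"tx":-0.23,"ty":2,"tz":0,"wx":0,"wy":0,"wz":0},{"grip":10,"tx":-0.23,"ty":2,"tz":0,"wx":0,"wy":0,"wz":0},{"grip":10,"tx":0,"ty":0,"tz":0,"wx":0,"wy":0,"wz":0}]' 120
python3 -c "
from h import *
st()"
python3 -m handwheel '[{"grip":10,"tx":-0.23,"ty":2,"tz":0,"wx":0,"wy":0,"wz":0},{"grip":10,"tx":-0.23,"ty":2,"tz":0,"wx":0,"wy":0,"wz":0},{"grip":10,"tx":-0.23,"ty":2,"tz":0,"wx":0,"wy":0,"wz":0},{"grip":10,"tx":0,"ty":0,"tz":0,"wx":0,"wy":0,"wz":0}]' 120
python3 -c "
from h import *
st()"
```

```text
time_s: 18.67
eef_pos: [520.4, -66.1, 65.5]
ee_rot: [-0.232, 0.309, -0.635, 0.668]
force: [-0.2, -0.1, -1.8]
grip_width: 0.16
t 18.67 tcp [520.4 -66.1  65.5] psi 0.7871 delta 31.3deg under 56.5 tilt [-0.0831 -0.0847 -0.9929]
ring err tool tx -0.22 tz 0.27 F [-0.2 -0.1 -1.8] M [-0.   -0.   -0.06] Mz@nut -0.07 grip 13.7
time_s: 19.0
eef_pos: [520.4, -66.1, 59.4]
ee_rot: [-0.232, 0.309, -0.635, 0.668]
force: [0.7, 0.8, -2.0]
grip_width: 0.163
t 19.00 tcp [520.4 -66.1  59.4] psi 0.7872 delta 31.4deg under 50.4 tilt [-0.0831 -0.0847 -0.9929]
ring err tool tx -0.25 tz 0.30 F [ 0.7  0.8 -2. ] M [ 0.01 -0.06 -0.  ] Mz@nut -0.00 grip 13.9
```

```bash
python3 -m handwheel '[{"grip":10,"tx":-0.23,"ty":2,"tz":0,"wx":0,"wy":0,"wz":0},{"grip":10,"tx":-0.05,"ty":0.5,"tz":0,"wx":0,"wy":0,"wz":0},{"grip":10,"tx":-0.07,"ty":0,"tz":-4.4,"wx":-0.0035,"wy":0.03,"wz":0},{"grip":10,"tx":-0.18,"ty":0,"tz":-7.32,"wx":-0.006,"wy":0.0497,"wz":0},{"grip":10,"tx":-0.18,"ty":0,"tz":-7.32,"wx":-0.006,"wy":0.0497,"wz":0}]' 120
python3 -c "
from h import *
st()"
python3 -m handwheel '[{"grip":10,"tx":-0.18,"ty":0,"tz":-7.32,"wx":-0.006,"wy":0.0497,"wz":0},{"grip":10,"tx":-0.18,"ty":0,"tz":-7.32,"wx":-0.006,"wy":0.0497,"wz":0},{"grip":10,"tx":-0.18,"ty":0,"tz":-7.32,"wx":-0.006,"wy":0.0497,"wz":0},{"grip":10,"tx":-0.18,"ty":0,"tz":-7.32,"wx":-0.006,"wy":0.0497,"wz":0}]' 120
python3 -c "
from h import *
st()"
```

```text
time_s: 19.42
eef_pos: [507.7, -52.4, 57.4]
ee_rot: [-0.187, 0.267, -0.654, 0.683]
force: [-2.0, -4.1, 0.2]
grip_width: 0.165
t 19.42 tcp [507.7 -52.4  57.4] psi 0.6547 delta 23.8deg under 48.4 tilt [-0.0933 -0.0743 -0.9929]
ring err tool tx -0.76 tz -0.34 F [-2.  -4.1  0.2] M [-0.51  0.08  0.2 ] Mz@nut 0.50 grip 14.1
time_s: 19.75
eef_pos: [492.2, -27.5, 57.3]
ee_rot: [-0.118, 0.2, -0.678, 0.698]
force: [-1.9, -4.5, 0.2]
grip_width: 0.164
t 19.75 tcp [492.2 -27.5  57.3] psi 0.4542 delta 12.3deg under 48.3 tilt [-0.106  -0.0539 -0.9929]
ring err tool tx -0.79 tz -0.22 F [-1.9 -4.5  0.2] M [-0.54  0.13  0.07] Mz@nut 0.54 grip 14.0
```

The nut is turning smoothly at about 0.5 N m. Continuing.

```bash
python3 -m handwheel '[{"grip":10,"tx":-0.18,"ty":0,"tz":-7.32,"wx":-0.006,"wy":0.0497,"wz":0},{"grip":10,"tx":-0.18,"ty":0,"tz":-7.32,"wx":-0.006,"wy":0.0497,"wz":0},{"grip":10,"tx":-0.18,"ty":0,"tz":-7.32,"wx":-0.006,"wy":0.0497,"wz":0},{"grip":10,"tx":-0.18,"ty":0,"tz":-7.32,"wx":-0.006,"wy":0.0497,"wz":0}]' 120
python3 -c "
from h import *
st()"
python3 -m handwheel '[{"grip":10,"tx":-0.18,"ty":0,"tz":-7.32,"wx":-0.006,"wy":0.0497,"wz":0},{"grip":10,"tx":-0.18,"ty":0,"tz":-7.32,"wx":-0.006,"wy":0.0497,"wz":0},{"grip":10,"tx":-0.18,"ty":0,"tz":-7.32,"wx":-0.006,"wy":0.0497,"wz":0},{"grip":10,"tx":-0.18,"ty":0,"tz":-7.32,"wx":-0.006,"wy":0.0497,"wz":0}]' 120
python3 -c "
from h import *
st()"
```

```text
time_s: 20.08
eef_pos: [481.9, 0.0, 57.2]
ee_rot: [-0.048, 0.131, -0.694, 0.706]
force: [-1.8, -3.5, 1.2]
grip_width: 0.165
t 20.08 tcp [481.9   0.   57.2] psi 0.2541 delta 0.8deg under 48.2 tilt [-0.1145 -0.0313 -0.9929]
ring err tool tx -0.79 tz -0.02 F [-1.8 -3.5  1.2] M [-0.55  0.15  0.08] Mz@nut 0.51 grip 14.1
time_s: 20.42
eef_pos: [477.4, 29.1, 57.1]
ee_rot: [0.023, 0.061, -0.704, 0.707]
force: [-3.3, -2.2, 0.8]
grip_width: 0.168
t 20.42 tcp [477.4  29.1  57.1] psi 0.0540 delta -10.7deg under 48.1 tilt [-0.1182 -0.0074 -0.993 ]
ring err tool tx -0.84 tz 0.21 F [-3.3 -2.2  0.8] M [-0.5   0.15  0.05] Mz@nut 0.35 grip 14.3
```

```bash
python3 -m handwheel '[{"grip":10,"tx":-0.18,"ty":0,"tz":-7.32,"wx":-0.006,"wy":0.0497,"wz":0},{"grip":10,"tx":-0.18,"ty":0,"tz":-7.32,"wx":-0.006,"wy":0.0497,"wz":0},{"grip":10,"tx":-0.18,"ty":0,"tz":-7.32,"wx":-0.006,"wy":0.0497,"wz":0},{"grip":10,"tx":-0.18,"ty":0,"tz":-7.32,"wx":-0.006,"wy":0.0497,"wz":0}]' 120
python3 -c "
from h import *
st()"
python3 -m handwheel '[{"grip":10,"tx":-0.18,"ty":0,"tz":-7.32,"wx":-0.006,"wy":0.0497,"wz":0},{"grip":10,"tx":-0.18,"ty":0,"tz":-7.32,"wx":-0.006,"wy":0.0497,"wz":0},{"grip":10,"tx":-0.18,"ty":0,"tz":-7.32,"wx":-0.006,"wy":0.0497,"wz":0},{"grip":10,"tx":-0.18,"ty":0,"tz":-7.32,"wx":-0.006,"wy":0.0497,"wz":0}]' 120
python3 - <<'E'
from h import *
s=st()
import pickle
d=cap('top');pickle.dump((d,s),open('t15.pkl','wb'));p=d['pixels'][:,:,::-1]
a=cv2.resize(p[150:190,275:325],None,fx=14,fy=14,interpolation=cv2.INTER_CUBIC)
cv2.imwrite('pics/t15c.png',a)
E
```

```text
time_s: 20.75
eef_pos: [478.7, 58.4, 57.1]
ee_rot: [-0.093, 0.01, 0.707, -0.701]
force: [-3.4, -2.5, 1.7]
grip_width: 0.166
t 20.75 tcp [478.7  58.4  57.1] psi -0.1461 delta -22.1deg under 48.1 tilt [-0.1171  0.0166 -0.993 ]
ring err tool tx -0.91 tz 0.32 F [-3.4 -2.5  1.7] M [-0.48  0.11  0.1 ] Mz@nut 0.54 grip 14.2
time_s: 21.08
eef_pos: [485.8, 86.9, 57.0]
ee_rot: [-0.163, 0.08, 0.702, -0.688]
force: [-3.0, -2.5, 2.2]
grip_width: 0.162
t 21.08 tcp [485.8  86.9  57. ] psi -0.3462 delta -33.6deg under 48.0 tilt [-0.1113  0.0399 -0.993 ]
ring err tool tx -1.03 tz 0.42 F [-3.  -2.5  2.2] M [-0.54  0.14  0.09] Mz@nut 0.58 grip 13.8
```

View pics/t15c.png

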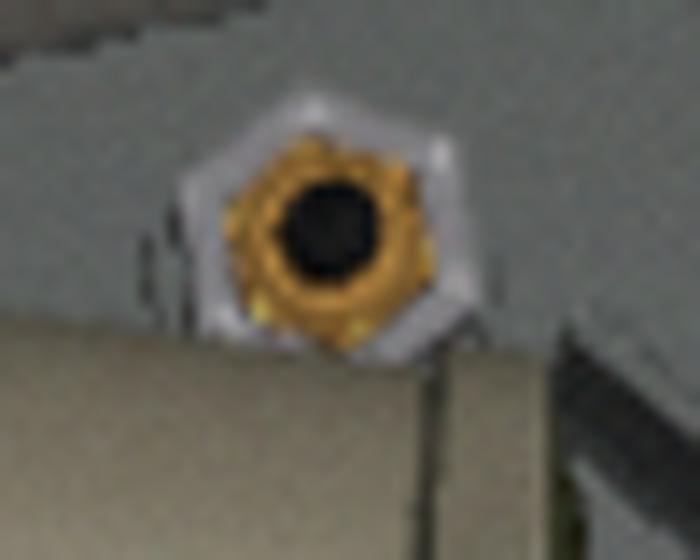

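The stroke is done and the nut has gone about 60° further. Same return: back off, lift, swing back and reseat.

```bash
python3 -m handwheel '[{"grip":10,"tx":-0.07,"ty":0,"tz":4.4,"wx":0.0035,"wy":-0.03,"wz":0},{"grip":10,"tx":-0.08,"ty":0,"tz":5,"wx":0.004,"wy":-0.034,"wz":0},{"grip":10,"tx":-0.08,"ty":0,"tz":5,"wx":0.004,"wy":-0.034,"wz":0},{"grip":10,"tx":0.5,"ty":-4,"tz":0,"wx":0,"wy":0,"wz":0},{"grip":10,"tx":0.9,"ty":-8,"tz":0,"wx":0,"wy":0,"wz":0},{"grip":10,"tx":0.9,"ty":-8,"tz":0,"wx":0,"wy":0,"wz":0},{"grip":10,"tx":0.9,"ty":-8,"tz":0,"wx":0,"wy":0,"wz":0},{"grip":10,"tx":0.1,"ty":-1,"tz":0,"wx":0,"wy":0,"wz":0},{"grip":10,"tx":0,"ty":0,"tz":0,"wx":0,"wy":0,"wz":0}]' 120
python3 -c "
from h import *
st()"
python3 -m handwheel '[{"grip":10,"tx":-0.17,"ty":0,"tz":7.2,"wx":0.006,"wy":-0.0497,"wz":0},{"grip":10,"tx":-0.54,"ty":0,"tz":12.4,"wx":0.0101,"wy":-0.0857,"wz":0},{"grip":10,"tx":-0.54,"ty":0,"tz":12.4,"wx":0.0101,"wy":-0.0857,"wz":0},{"grip":10,"tx":-0.54,"ty":0,"tz":12.4,"wx":0.0101,"wy":-0.0857,"wz":0},{"grip":10,"tx":-0.54,"ty":0,"tz":12.4,"wx":0.0101,"wy":-0.0857,"wz":0},{"grip":10,"tx":-0.54,"ty":-1,"tz":12.4,"wx":0.0101,"wy":-0.0857,"wz":0},{"grip":10,"tx":0,"ty":0,"tz":0,"wx":0,"wy":0,"wz":0}]' 120
python3 -c "
from h import *
st()"
```

```text
time_s: 21.88
eef_pos: [482.4, 73.0, 86.7]
ee_rot: [-0.127, 0.046, 0.706, -0.695]
force: [0.1, 0.1, -2.2]
grip_width: 0.165
t 21.88 tcp [482.4  73.   86.7] psi -0.2454 delta -27.8deg under 77.7 tilt [-0.1124  0.0292 -0.9932]
ring err tool tx -0.19 tz 0.85 F [ 0.1  0.1 -2.2] M [ 0.01 -0.03 -0.03] Mz@nut -0.05 grip 14.1
time_s: 22.47
eef_pos: [482.0, 3.0, 86.4]
ee_rot: [-0.042, 0.125, -0.696, 0.706]
force: [-0.4, -1.1, -2.1]
grip_width: 0.162
t 22.47 tcp [482.    3.   86.4] psi 0.2377 delta -0.1deg under 77.4 tilt [-0.1143 -0.0272 -0.9931]
ring err tool tx 0.03 tz 0.49 F [-0.4 -1.1 -2.1] M [-0.01 -0.05 -0.01] Mz@nut 0.13 grip 13.8
```

```bash
python3 -m handwheel '[{"grip":10,"tx":-0.54,"ty":0,"tz":12.6,"wx":0.0101,"wy":-0.0857,"wz":0},{"grip":10,"tx":-0.54,"ty":0,"tz":12.6,"wx":0.0101,"wy":-0.0857,"wz":0},{"grip":10,"tx":-0.54,"ty":0,"tz":12.6,"wx":0.0101,"wy":-0.0857,"wz":0},{"grip":10,"tx":-0.54,"ty":0,"tz":12.6,"wx":0.0101,"wy":-0.0857,"wz":0},{"grip":10,"tx":-0.54,"ty":0,"tz":12.6,"wx":0.0101,"wy":-0.0857,"wz":0},{"grip":10,"tx":-0.54,"ty":0,"tz":12.6,"wx":0.0101,"wy":-0.0857,"wz":0},{"grip":10,"tx":-0.2,"ty":0,"tz":5,"wx":0.004,"wy":-0.034,"wz":0},{"grip":10,"tx":0,"ty":0,"tz":0,"wx":0,"wy":0,"wz":0}]' 120
python3 -c "
from h import *
st()"
```

```text
time_s: 23.13
eef_pos: [521.2, -65.1, 85.8]
ee_rot: [-0.232, 0.309, -0.637, 0.668]
force: [-0.1, 0.2, -1.4]
grip_width: 0.162
t 23.13 tcp [521.2 -65.1  85.8] psi 0.7863 delta 31.3deg under 76.8 tilt [-0.0831 -0.0819 -0.9932]
ring err tool tx 1.06 tz 0.39 F [-0.1  0.2 -1.4] M [0.02 0.01 0.02] Mz@nut -0.02 grip 13.8
```

```bash
python3 -m handwheel '[{"grip":10,"tx":1.2,"ty":0,"tz":0.1,"wx":0,"wy":0,"wz":0},{"grip":10,"tx":-0.47,"ty":4,"tz":0,"wx":0,"wy":0,"wz":0},{"grip":10,"tx":-0.47,"ty":4,"tz":0,"wx":0,"wy":0,"wz":0},{"grip":10,"tx":-0.35,"ty":3,"tz":0,"wx":0,"wy":0,"wz":0},{"grip":10,"tx":0,"ty":0,"tz":0,"wx":0,"wy":0,"wz":0}]' 120
python3 -c "
from h import *
st()"
python3 -m handwheel '[{"grip":10,"tx":-0.23,"ty":2,"tz":0,"wx":0,"wy":0,"wz":0},{"grip":10,"tx":-0.23,"ty":2,"tz":0,"wx":0,"wy":0,"wz":0},{"grip":10,"tx":0,"ty":0,"tz":0,"wx":0,"wy":0,"wz":0}]' 120
python3 -c "
from h import *
st()"
```

```text
time_s: 23.55
eef_pos: [519.7, -65.7, 74.6]
ee_rot: [-0.232, 0.309, -0.636, 0.667]
force: [-0.8, -0.4, 1.5]
grip_width: 0.164
t 23.55 tcp [519.7 -65.7  74.6] psi 0.7877 delta 31.4deg under 65.6 tilt [-0.0839 -0.0819 -0.9931]
ring err tool tx -0.41 tz 1.14 F [-0.8 -0.4  1.5] M [ 0.21 -0.07  0.11] Mz@nut 0.06 grip 14.0
time_s: 23.8
eef_pos: [520.1, -66.2, 71.5]
ee_rot: [-0.233, 0.309, -0.636, 0.668]
force: [-5.3, -2.0, 7.4]
grip_width: 0.171
t 23.80 tcp [520.1 -66.2  71.5] psi 0.7879 delta 31.4deg under 62.5 tilt [-0.0826 -0.0827 -0.9931]
ring err tool tx -0.47 tz 0.51 F [-5.3 -2.   7.4] M [0.32 0.05 0.26] Mz@nut -0.08 grip 14.6
```

Some load here. I'll ease up slightly and follow the force.

```bash
python3 -m handwheel '[{"grip":10,"tx":0.4,"ty":-1.5,"tz":0,"wx":0,"wy":0,"wz":0},{"grip":10,"tx":0.3,"ty":0,"tz":-0.2,"wx":0,"wy":0,"wz":0},{"grip":10,"tx":0,"ty":0,"tz":0,"wx":0,"wy":0,"wz":0}]' 120
python3 -c "
from h import *
st()"
python3 -m handwheel '[{"grip":10,"tx":-0.12,"ty":1,"tz":0,"wx":0,"wy":0,"wz":0},{"grip":10,"tx":-0.12,"ty":1,"tz":0,"wx":0,"wy":0,"wz":0},{"grip":10,"tx":0,"ty":0,"tz":0,"wx":0,"wy":0,"wz":0}]' 120
python3 - <<'E'
from h import *
s=st()
import pickle
d=cap('top');pickle.dump((d,s),open('t16.pkl','wb'));p=d['pixels'][:,:,::-1]
a=cv2.resize(p[150:190,275:325],None,fx=14,fy=14,interpolation=cv2.INTER_CUBIC)
cv2.imwrite('pics/t16c.png',a)
d=cap('scene');p=d['pixels'][:,:,::-1]
b=cv2.resize(p[185:245,205:305],None,fx=8,fy=8,interpolation=cv2.INTER_CUBIC)
cv2.imwrite('pics/s16c.png',b)
E
```

```text
time_s: 24.05
eef_pos: [520.0, -66.2, 73.0]
ee_rot: [-0.233, 0.309, -0.636, 0.668]
force: [-1.5, 0.8, 3.7]
grip_width: 0.165
t 24.05 tcp [520.  -66.2  73. ] psi 0.7877 delta 31.4deg under 64.0 tilt [-0.0816 -0.0822 -0.9933]
ring err tool tx -0.53 tz 0.68 F [-1.5  0.8  3.7] M [ 0.42 -0.36  0.13] Mz@nut -0.10 grip 14.1
time_s: 24.3
eef_pos: [519.5, -66.2, 70.1]
ee_rot: [-0.232, 0.309, -0.636, 0.667]
force: [1.2, 0.1, -0.9]
grip_width: 0.164
t 24.30 tcp [519.5 -66.2  70.1] psi 0.7878 delta 31.4deg under 61.1 tilt [-0.0834 -0.0821 -0.9931]
ring err tool tx -0.91 tz 1.00 F [ 1.2  0.1 -0.9] M [ 0.11 -0.42 -0.08] Mz@nut 0.03 grip 14.0
```

View pics/t16c.png

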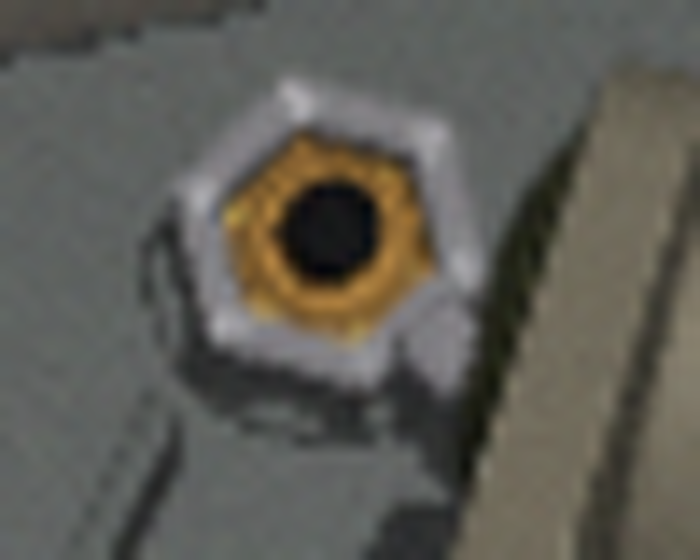

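View pics/s16c.png

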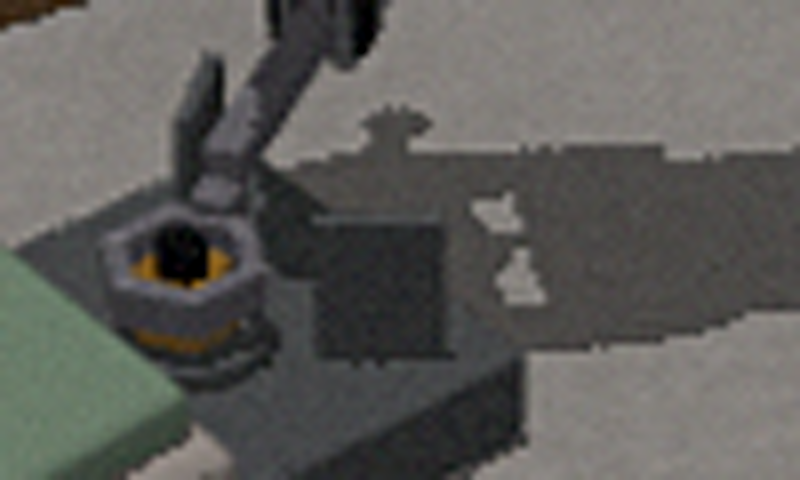

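The load has gone. The top crop shows the ring centred round the stub (330,232), and in the scene crop it has started over the hexagon. Continuing down.

```bash
python3 -m handwheel '[{"grip":10,"tx":-0.23,"ty":2,"tz":0,"wx":0,"wy":0,"wz":0},{"grip":10,"tx":-0.23,"ty":2,"tz":0,"wx":0,"wy":0,"wz":0},{"grip":10,"tx":0,"ty":0,"tz":0,"wx":0,"wy":0,"wz":0}]' 120
python3 -c "
from h import *
st()"
python3 -m handwheel '[{"grip":10,"tx":-0.23,"ty":2,"tz":0,"wx":0,"wy":0,"wz":0},{"grip":10,"tx":-0.23,"ty":2,"tz":0,"wx":0,"wy":0,"wz":0},{"grip":10,"tx":0,"ty":0,"tz":0,"wx":0,"wy":0,"wz":0}]' 120
python3 -c "
from h import *
st()"
```

```text
time_s: 24.65
eef_pos: [519.5, -66.2, 66.2]
ee_rot: [-0.233, 0.309, -0.636, 0.667]
force: [2.0, -1.3, -1.4]
grip_width: 0.165
t 24.65 tcp [519.5 -66.2  66.2] psi 0.7880 delta 31.4deg under 57.2 tilt [-0.0834 -0.082  -0.9931]
ring err tool tx -0.91 tz 1.03 F [ 2.  -1.3 -1.4] M [ 0.07 -0.42 -0.13] Mz@nut 0.21 grip 14.1
time_s: 24.9
eef_pos: [519.5, -66.2, 62.2]
ee_rot: [-0.233, 0.309, -0.636, 0.667]
force: [0.9, 0.1, -0.5]
grip_width: 0.163
t 24.90 tcp [519.5 -66.2  62.2] psi 0.7880 delta 31.4deg under 53.2 tilt [-0.0833 -0.0821 -0.9931]
ring err tool tx -0.93 tz 1.06 F [ 0.9  0.1 -0.5] M [ 0.01 -0.46 -0.18] Mz@nut -0.10 grip 13.9
```

```bash
python3 -m handwheel '[{"grip":10,"tx":-0.23,"ty":2,"tz":0,"wx":0,"wy":0,"wz":0},{"grip":10,"tx":-0.1,"ty":1.5,"tz":0,"wx":0,"wy":0,"wz":0},{"grip":10,"tx":0,"ty":0,"tz":0,"wx":0,"wy":0,"wz":0}]' 120
python3 -c "
from h import *
st()"
```

```text
time_s: 25.15
eef_pos: [519.5, -66.3, 58.9]
ee_rot: [-0.233, 0.309, -0.636, 0.667]
force: [2.0, 0.5, -1.5]
grip_width: 0.162
t 25.15 tcp [519.5 -66.3  58.9] psi 0.7880 delta 31.4deg under 49.9 tilt [-0.0831 -0.0822 -0.9931]
ring err tool tx -0.99 tz 0.99 F [ 2.   0.5 -1.5] M [ 0.06 -0.46 -0.2 ] Mz@nut -0.04 grip 13.9
```

```bash
python3 -m handwheel '[{"grip":10,"tx":-0.1,"ty":1.5,"tz":0,"wx":0,"wy":0,"wz":0},{"grip":10,"tx":-0.05,"ty":0.5,"tz":0,"wx":0,"wy":0,"wz":0},{"grip":10,"tx":-0.07,"ty":0,"tz":-4.4,"wx":-0.0035,"wy":0.03,"wz":0},{"grip":10,"tx":-0.18,"ty":0,"tz":-7.32,"wx":-0.006,"wy":0.0497,"wz":0},{"grip":10,"tx":-0.18,"ty":0,"tz":-7.32,"wx":-0.006,"wy":0.0497,"wz":0}]' 120
python3 -c "
from h import *
st()"
python3 -m handwheel '[{"grip":10,"tx":-0.03,"ty":0,"tz":-2.93,"wx":-0.0024,"wy":0.02,"wz":0},{"grip":10,"tx":-0.03,"ty":0,"tz":-2.93,"wx":-0.0024,"wy":0.02,"wz":0}]' 120
python3 -c "
from h import *
st()"
```

```text
time_s: 25.57
eef_pos: [507.3, -52.1, 57.3]
ee_rot: [-0.188, 0.266, -0.655, 0.682]
force: [5.8, 0.1, -1.3]
grip_width: 0.164
t 25.57 tcp [507.3 -52.1  57.3] psi 0.6553 delta 23.8deg under 48.3 tilt [-0.0915 -0.0709 -0.9933]
ring err tool tx -0.79 tz 0.23 F [ 5.8  0.1 -1.3] M [ 0.05 -0.99 -0.03] Mz@nut 0.47 grip 14.0
time_s: 25.73
eef_pos: [504.0, -47.5, 57.4]
ee_rot: [-0.175, 0.253, -0.66, 0.685]
force: [5.7, -1.4, -1.8]
grip_width: 0.163
t 25.73 tcp [504.  -47.5  57.4] psi 0.6171 delta 21.6deg under 48.4 tilt [-0.0942 -0.0673 -0.9933]
ring err tool tx -0.76 tz 0.39 F [ 5.7 -1.4 -1.8] M [-0.08 -0.95 -0.07] Mz@nut 0.58 grip 14.0
```

```bash
python3 -m handwheel '[{"grip":10,"tx":-0.2,"ty":0,"tz":-2.93,"wx":-0.0024,"wy":0.02,"wz":0},{"grip":10,"tx":-0.2,"ty":0,"tz":-2.93,"wx":-0.0024,"wy":0.02,"wz":0}]' 120
python3 -c "
from h import *
st()"
python3 -m handwheel '[{"grip":10,"tx":-0.2,"ty":0,"tz":-2.93,"wx":-0.0024,"wy":0.02,"wz":0},{"grip":10,"tx":-0.2,"ty":0.2,"tz":-2.93,"wx":-0.0024,"wy":0.02,"wz":0}]' 120
python3 -c "
from h import *
st()"
```

```text
time_s: 25.9
eef_pos: [500.6, -42.5, 57.2]
ee_rot: [-0.161, 0.24, -0.665, 0.688]
force: [3.2, -2.8, -1.6]
grip_width: 0.161
t 25.90 tcp [500.6 -42.5  57.2] psi 0.5764 delta 19.3deg under 48.2 tilt [-0.098  -0.0633 -0.9932]
ring err tool tx -0.79 tz 0.43 F [ 3.2 -2.8 -1.6] M [-0.27 -0.71 -0.1 ] Mz@nut 0.50 grip 13.8
time_s: 26.07
eef_pos: [497.4, -37.3, 57.0]
ee_rot: [-0.147, 0.227, -0.67, 0.691]
force: [1.0, -4.0, 1.1]
grip_width: 0.158
t 26.07 tcp [497.4 -37.3  57. ] psi 0.5355 delta 16.9deg under 48.0 tilt [-0.1015 -0.0592 -0.9931]
ring err tool tx -0.81 tz 0.54 F [ 1.  -4.   1.1] M [-0.62 -0.51 -0.1 ] Mz@nut 0.47 grip 13.5
```

```bash
python3 -m handwheel '[{"grip":10,"tx":-0.03,"ty":0,"tz":-2.93,"wx":-0.0024,"wy":0.02,"wz":0},{"grip":10,"tx":-0.03,"ty":0.2,"tz":-2.93,"wx":-0.0024,"wy":0.02,"wz":0}]' 120
python3 -c "
from h import *
st()"
```

```text
time_s: 26.23
eef_pos: [494.5, -32.2, 56.8]
ee_rot: [-0.132, 0.213, -0.675, 0.694]
force: [1.3, -4.4, 2.4]
grip_width: 0.161
t 26.23 tcp [494.5 -32.2  56.8] psi 0.4948 delta 14.6deg under 47.8 tilt [-0.1038 -0.0549 -0.9931]
ring err tool tx -0.82 tz 0.55 F [ 1.3 -4.4  2.4] M [-0.65 -0.53 -0.13] Mz@nut 0.52 grip 13.7
```

Steady at about 0.5 N m, so not at the stop yet. I'll continue in small steps.

```bash
python3 -m handwheel '[{"grip":10,"tx":-0.03,"ty":-0.2,"tz":-2.93,"wx":-0.0024,"wy":0.02,"wz":0},{"grip":10,"tx":-0.03,"ty":0,"tz":-2.93,"wx":-0.0024,"wy":0.02,"wz":0}]' 120
python3 -c "
from h import *
st()"
```

```text
time_s: 26.4
eef_pos: [491.7, -26.8, 56.9]
ee_rot: [-0.118, 0.2, -0.679, 0.697]
force: [1.1, -4.6, 1.5]
grip_width: 0.159
t 26.40 tcp [491.7 -26.8  56.9] psi 0.4543 delta 12.3deg under 47.9 tilt [-0.1061 -0.0504 -0.9931]
ring err tool tx -0.83 tz 0.64 F [ 1.1 -4.6  1.5] M [-0.73 -0.43 -0.16] Mz@nut 0.52 grip 13.6
```

```bash
python3 -m handwheel '[{"grip":10,"tx":-0.03,"ty":0,"tz":-2.93,"wx":-0.0024,"wy":0.02,"wz":0},{"grip":10,"tx":-0.03,"ty":0,"tz":-2.93,"wx":-0.0024,"wy":0.02,"wz":0}]' 120
python3 -c "
from h import *
st()"
```

```text
time_s: 26.57
eef_pos: [489.2, -21.4, 56.8]
ee_rot: [-0.104, 0.186, -0.683, 0.699]
force: [1.9, -4.8, 2.2]
grip_width: 0.164
t 26.57 tcp [489.2 -21.4  56.8] psi 0.4142 delta 10.0deg under 47.8 tilt [-0.1082 -0.0459 -0.9931]
ring err tool tx -0.84 tz 0.71 F [ 1.9 -4.8  2.2] M [-0.67 -0.46 -0.12] Mz@nut 0.63 grip 14.0
```

```bash
python3 -m handwheel '[{"grip":10,"tx":-0.03,"ty":0,"tz":-2.93,"wx":-0.0024,"wy":0.02,"wz":0},{"grip":10,"tx":-0.03,"ty":0,"tz":-2.93,"wx":-0.0024,"wy":0.02,"wz":0}]' 120
python3 -c "
from h import *
st()"
```

```text
time_s: 26.73
eef_pos: [487.0, -15.9, 56.8]
ee_rot: [-0.09, 0.172, -0.686, 0.701]
force: [0.6, -4.9, 2.6]
grip_width: 0.161
t 26.73 tcp [487.  -15.9  56.8] psi 0.3739 delta 7.7deg under 47.8 tilt [-0.1101 -0.0414 -0.9931]
ring err tool tx -0.85 tz 0.73 F [ 0.6 -4.9  2.6] M [-0.71 -0.45 -0.11] Mz@nut 0.59 grip 13.8
```

```bash
python3 -m handwheel '[{"grip":10,"tx":-0.03,"ty":0,"tz":-2.93,"wx":-0.0024,"wy":0.02,"wz":0},{"grip":10,"tx":-0.03,"ty":0,"tz":-2.93,"wx":-0.0024,"wy":0.02,"wz":0}]' 120
python3 -c "
from h import *
st()"
```

```text
time_s: 26.9
eef_pos: [485.0, -10.4, 56.8]
ee_rot: [-0.076, 0.158, -0.69, 0.702]
force: [1.5, -3.8, 1.8]
grip_width: 0.167
t 26.90 tcp [485.  -10.4  56.8] psi 0.3336 delta 5.4deg under 47.8 tilt [-0.1117 -0.0368 -0.9931]
ring err tool tx -0.86 tz 0.73 F [ 1.5 -3.8  1.8] M [-0.77 -0.46 -0.11] Mz@nut 0.49 grip 14.3
```

```bash
python3 -m handwheel '[{"grip":10,"tx":-0.03,"ty":0,"tz":-2.93,"wx":-0.0024,"wy":0.02,"wz":0},{"grip":10,"tx":-0.03,"ty":0,"tz":-2.93,"wx":-0.0024,"wy":0.02,"wz":0}]' 120
python3 -c "
from h import *
st()"
```

```text
time_s: 27.07
eef_pos: [483.2, -4.8, 56.8]
ee_rot: [-0.062, 0.144, -0.693, 0.704]
force: [0.3, -4.9, 2.5]
grip_width: 0.161
t 27.07 tcp [483.2  -4.8  56.8] psi 0.2934 delta 3.1deg under 47.8 tilt [-0.1131 -0.0322 -0.9931]
ring err tool tx -0.85 tz 0.72 F [ 0.3 -4.9  2.5] M [-0.78 -0.48 -0.07] Mz@nut 0.63 grip 13.8
```

```bash
python3 -m handwheel '[{"grip":10,"tx":-0.03,"ty":0,"tz":-2.93,"wx":-0.0024,"wy":0.02,"wz":0},{"grip":10,"tx":-0.03,"ty":0,"tz":-2.93,"wx":-0.0024,"wy":0.02,"wz":0}]' 120
python3 -c "
from h import *
st()"
```

```text
time_s: 27.23
eef_pos: [481.6, 0.9, 56.8]
ee_rot: [-0.048, 0.131, -0.696, 0.705]
force: [2.0, -3.6, 2.4]
grip_width: 0.162
t 27.23 tcp [481.6   0.9  56.8] psi 0.2532 delta 0.8deg under 47.8 tilt [-0.1144 -0.0276 -0.9931]
ring err tool tx -0.86 tz 0.74 F [ 2.  -3.6  2.4] M [-0.79 -0.49 -0.04] Mz@nut 0.55 grip 13.8
```

```bash
python3 -m handwheel '[{"grip":10,"tx":-0.03,"ty":0,"tz":-2.93,"wx":-0.0024,"wy":0.02,"wz":0},{"grip":10,"tx":-0.03,"ty":0,"tz":-2.93,"wx":-0.0024,"wy":0.02,"wz":0}]' 120
python3 -c "
from h import *
st()"
```

```text
time_s: 27.4
eef_pos: [480.3, 6.5, 56.8]
ee_rot: [-0.033, 0.116, -0.698, 0.706]
force: [1.4, -3.9, 2.4]
grip_width: 0.161
t 27.40 tcp [480.3   6.5  56.8] psi 0.2128 delta -1.6deg under 47.8 tilt [-0.1155 -0.0229 -0.993 ]
ring err tool tx -0.88 tz 0.66 F [ 1.4 -3.9  2.4] M [-0.69 -0.56 -0.07] Mz@nut 0.53 grip 13.7
```

```bash
python3 -m handwheel '[{"grip":10,"tx":-0.03,"ty":0,"tz":-2.93,"wx":-0.0024,"wy":0.02,"wz":0},{"grip":10,"tx":-0.03,"ty":0,"tz":-2.93,"wx":-0.0024,"wy":0.02,"wz":0}]' 120
python3 -c "
from h import *
st()"
```

```text
time_s: 27.57
eef_pos: [479.2, 12.3, 56.9]
ee_rot: [-0.019, 0.102, -0.7, 0.706]
force: [1.4, -3.4, 1.9]
grip_width: 0.165
t 27.57 tcp [479.2  12.3  56.9] psi 0.1726 delta -3.9deg under 47.9 tilt [-0.1163 -0.0182 -0.993 ]
ring err tool tx -0.87 tz 0.64 F [ 1.4 -3.4  1.9] M [-0.74 -0.56 -0.06] Mz@nut 0.46 grip 14.1
```

```bash
python3 -m handwheel '[{"grip":10,"tx":-0.03,"ty":0,"tz":-2.93,"wx":-0.0024,"wy":0.02,"wz":0},{"grip":10,"tx":-0.03,"ty":0,"tz":-2.93,"wx":-0.0024,"wy":0.02,"wz":0}]' 120
python3 -c "
from h import *
st()"
```

```text
time_s: 27.73
eef_pos: [478.3, 18.1, 56.8]
ee_rot: [-0.005, 0.088, -0.702, 0.706]
force: [1.7, -2.9, 2.4]
grip_width: 0.167
t 27.73 tcp [478.3  18.1  56.8] psi 0.1323 delta -6.2deg under 47.8 tilt [-0.117  -0.0135 -0.993 ]
ring err tool tx -0.90 tz 0.60 F [ 1.7 -2.9  2.4] M [-0.7  -0.64 -0.03] Mz@nut 0.42 grip 14.3
```

```bash
python3 -m handwheel '[{"grip":10,"tx":-0.03,"ty":0,"tz":-2.93,"wx":-0.0024,"wy":0.02,"wz":0},{"grip":10,"tx":-0.03,"ty":0,"tz":-2.93,"wx":-0.0024,"wy":0.02,"wz":0}]' 120
python3 -c "
from h import *
st()"
```

```text
time_s: 27.9
eef_pos: [477.7, 23.9, 56.9]
ee_rot: [0.009, 0.074, -0.704, 0.706]
force: [1.6, -2.7, 1.5]
grip_width: 0.165
t 27.90 tcp [477.7  23.9  56.9] psi 0.0920 delta -8.5deg under 47.9 tilt [-0.1176 -0.0087 -0.993 ]
ring err tool tx -0.91 tz 0.57 F [ 1.6 -2.7  1.5] M [-0.62 -0.53  0.01] Mz@nut 0.43 grip 14.1
```

```bash
python3 -m handwheel '[{"grip":10,"tx":-0.03,"ty":0,"tz":-2.93,"wx":-0.0024,"wy":0.02,"wz":0},{"grip":10,"tx":-0.03,"ty":0,"tz":-2.93,"wx":-0.0024,"wy":0.02,"wz":0}]' 120
python3 -c "
from h import *
st()"
```

```text
time_s: 28.07
eef_pos: [477.3, 29.7, 56.9]
ee_rot: [0.024, 0.06, -0.705, 0.706]
force: [3.3, -3.8, 2.0]
grip_width: 0.16
t 28.07 tcp [477.3  29.7  56.9] psi 0.0517 delta -10.8deg under 47.9 tilt [-0.1179 -0.0039 -0.993 ]
ring err tool tx -0.93 tz 0.51 F [ 3.3 -3.8  2. ] M [-0.68 -0.7   0.03] Mz@nut 0.60 grip 13.7
```

```bash
python3 -m handwheel '[{"grip":10,"tx":-0.1,"ty":0,"tz":-2.93,"wx":-0.0024,"wy":0.02,"wz":0},{"grip":10,"tx":-0.1,"ty":0,"tz":-2.93,"wx":-0.0024,"wy":0.02,"wz":0}]' 120
python3 -c "
from h import *
st()"
```

```text
time_s: 28.23
eef_pos: [477.1, 35.6, 56.8]
ee_rot: [-0.038, -0.046, 0.706, -0.705]
force: [0.4, -3.8, 2.3]
grip_width: 0.164
t 28.23 tcp [477.1  35.6  56.8] psi 0.0115 delta -13.1deg under 47.8 tilt [-1.184e-01  9.000e-04 -9.930e-01]
ring err tool tx -0.94 tz 0.50 F [ 0.4 -3.8  2.3] M [-0.73 -0.53  0.01] Mz@nut 0.57 grip 14.0
```

```bash
python3 -m handwheel '[{"grip":10,"tx":-0.03,"ty":0,"tz":-2.93,"wx":-0.0024,"wy":0.02,"wz":0}]' 120
python3 -c "
from h import *
st()"
```

```text
time_s: 28.32
eef_pos: [477.1, 38.5, 56.8]
ee_rot: [-0.045, -0.039, 0.707, -0.705]
force: [1.6, -4.8, 2.0]
grip_width: 0.165
t 28.32 tcp [477.1  38.5  56.8] psi -0.0086 delta -14.2deg under 47.8 tilt [-0.1184  0.0031 -0.993 ]
ring err tool tx -0.95 tz 0.44 F [ 1.6 -4.8  2. ] M [-0.9  -0.53  0.12] Mz@nut 0.81 grip 14.1
```

```bash
python3 -m handwheel '[{"grip":10,"tx":-0.03,"ty":0,"tz":-2.93,"wx":-0.0024,"wy":0.02,"wz":0}]' 120
python3 -c "
from h import *
st()"
```

```text
time_s: 28.4
eef_pos: [477.1, 41.1, 56.8]
ee_rot: [-0.052, -0.032, 0.707, -0.705]
force: [0.5, -8.9, 1.1]
grip_width: 0.165
t 28.40 tcp [477.1  41.1  56.8] psi -0.0284 delta -15.4deg under 47.8 tilt [-0.1184  0.0047 -0.993 ]
ring err tool tx -0.97 tz 0.12 F [ 0.5 -8.9  1.1] M [-1.45 -0.47  0.26] Mz@nut 1.56 grip 14.1
```

The stop is reached: the moment rose sharply to about 1.5 by my estimate. I'll ease off a little straight away.

```bash
python3 -m handwheel '[{"grip":10,"tx":0,"ty":0,"tz":1.8,"wx":0.0012,"wy":-0.0099,"wz":0}]' 120
python3 -c "
from h import *
st()"
```

```text
time_s: 28.48
eef_pos: [477.1, 39.8, 56.8]
ee_rot: [-0.048, -0.035, 0.707, -0.705]
force: [1.3, -1.6, 2.0]
grip_width: 0.166
t 28.48 tcp [477.1  39.8  56.8] psi -0.0184 delta -14.8deg under 47.8 tilt [-0.1184  0.0043 -0.993 ]
ring err tool tx -0.99 tz 0.34 F [ 1.3 -1.6  2. ] M [-0.3  -0.55 -0.03] Mz@nut 0.20 grip 14.2
```

Now a measured re-press to hold about 0.9–1 N m steadily.

```bash
python3 -m handwheel '[{"grip":10,"tx":0,"ty":0,"tz":-0.8,"wx":-0.0005,"wy":0.0045,"wz":0},{"grip":10,"tx":0,"ty":0,"tz":0,"wx":0,"wy":0,"wz":0}]' 120
python3 -c "
from h import *
st()"
```

```text
time_s: 28.65
eef_pos: [477.1, 40.2, 56.8]
ee_rot: [-0.05, -0.034, 0.707, -0.705]
force: [0.5, -4.6, 1.0]
grip_width: 0.167
t 28.65 tcp [477.1  40.2  56.8] psi -0.0219 delta -15.0deg under 47.8 tilt [-0.1184  0.0046 -0.993 ]
ring err tool tx -0.96 tz 0.21 F [ 0.5 -4.6  1. ] M [-0.68 -0.5   0.15] Mz@nut 0.82 grip 14.2
```

```bash
python3 -m handwheel '[{"grip":10,"tx":0,"ty":0,"tz":-0.3,"wx":-0.0002,"wy":0.0018,"wz":0},{"grip":10,"tx":0,"ty":0,"tz":0,"wx":0,"wy":0,"wz":0}]' 120
python3 -c "
from h import *
st()"
```

```text
time_s: 28.82
eef_pos: [477.1, 40.4, 56.8]
ee_rot: [-0.05, -0.034, 0.707, -0.705]
force: [1.1, -5.0, 2.2]
grip_width: 0.161
t 28.82 tcp [477.1  40.4  56.8] psi -0.0234 delta -15.1deg under 47.8 tilt [-0.1184  0.0047 -0.993 ]
ring err tool tx -0.96 tz 0.15 F [ 1.1 -5.   2.2] M [-0.86 -0.51  0.25] Mz@nut 0.98 grip 13.8
```

```bash
python3 -m handwheel '[{"grip":10,"tx":0,"ty":0,"tz":-0.25,"wx":-0.0001,"wy":0.0012,"wz":0},{"grip":10,"tx":0,"ty":0,"tz":0,"wx":0,"wy":0,"wz":0}]' 120
python3 -c "
from h import *
st()"
python3 -m handwheel '[{"grip":10,"tx":0,"ty":0,"tz":0,"wx":0,"wy":0,"wz":0}]' 120
python3 -c "
from h import *
st()"
```

```text
time_s: 28.98
eef_pos: [477.1, 40.5, 56.8]
ee_rot: [-0.051, -0.033, 0.707, -0.705]
force: [0.7, -6.2, 1.5]
grip_width: 0.166
t 28.98 tcp [477.1  40.5  56.8] psi -0.0245 delta -15.2deg under 47.8 tilt [-0.1184  0.0046 -0.993 ]
ring err tool tx -0.96 tz 0.14 F [ 0.7 -6.2  1.5] M [-0.96 -0.46  0.19] Mz@nut 1.09 grip 14.2
time_s: 29.07
eef_pos: [477.1, 40.5, 56.8]
ee_rot: [-0.051, -0.033, 0.707, -0.705]
force: [0.7, -5.4, 1.8]
grip_width: 0.163
t 29.07 tcp [477.1  40.5  56.8] psi -0.0245 delta -15.2deg under 47.8 tilt [-0.1184  0.0046 -0.993 ]
ring err tool tx -0.97 tz 0.14 F [ 0.7 -5.4  1.8] M [-1.01 -0.51  0.21] Mz@nut 1.00 grip 13.9
```

Held at about 1.0–1.1 N m by my reading, which runs about 0.1 high. The handle is 23° from the cheek, so this is the nut's stop. Now I'll unload, lift off and head for the mat.

```bash
python3 -m handwheel '[{"grip":10,"tx":-0.07,"ty":0,"tz":4.4,"wx":0.0035,"wy":-0.03,"wz":0},{"grip":10,"tx":-0.08,"ty":0,"tz":5,"wx":0.004,"wy":-0.034,"wz":0},{"grip":10,"tx":-0.08,"ty":0,"tz":5,"wx":0.004,"wy":-0.034,"wz":0},{"grip":10,"tx":0,"ty":0,"tz":0,"wx":0,"wy":0,"wz":0},{"grip":10,"tx":0.5,"ty":-4,"tz":0,"wx":0,"wy":0,"wz":0},{"grip":10,"tx":0.9,"ty":-8,"tz":0,"wx":0,"wy":0,"wz":0},{"grip":10,"tx":0.9,"ty":-8,"tz":0,"wx":0,"wy":0,"wz":0},{"grip":10,"tx":0.9,"ty":-8,"tz":0,"wx":0,"wy":0,"wz":0}]' 120
python3 -c "
from h import *
st()"
python3 -m handwheel '[{"grip":10,"tx":1.2,"ty":-10,"tz":0,"wx":0,"wy":0,"wz":0},{"grip":10,"tx":2,"ty":-16,"tz":0,"wx":0,"wy":0,"wz":0},{"grip":10,"tx":2.4,"ty":-20,"tz":0,"wx":0,"wy":0,"wz":0},{"grip":10,"tx":1.8,"ty":-15,"tz":0,"wx":0,"wy":0,"wz":0},{"grip":10,"tx":1,"ty":-8,"tz":0,"wx":0,"wy":0,"wz":0},{"grip":10,"tx":0,"ty":0,"tz":0,"wx":0,"wy":0,"wz":0}]' 120
python3 - <<'E'
from h import *
s=st()
import pickle
d=cap('top');pickle.dump((d,s),open('t17.pkl','wb'));p=d['pixels'][:,:,::-1]
cv2.imwrite('pics/t17c.png',cv2.resize(p[130:220,230:350],None,fx=6,fy=6,interpolation=cv2.INTER_CUBIC))
d=cap('scene');p=d['pixels'][:,:,::-1]
cv2.imwrite('pics/s17c.png',cv2.resize(p[140:290,150:350],None,fx=4,fy=4,interpolation=cv2.INTER_CUBIC))
E
```

```text
time_s: 29.73
eef_pos: [477.1, 26.7, 85.4]
ee_rot: [0.016, 0.068, -0.705, 0.706]
force: [-0.5, 1.0, -2.3]
grip_width: 0.166
t 29.73 tcp [477.1  26.7  85.4] psi 0.0737 delta -9.5deg under 76.4 tilt [-0.1197 -0.0058 -0.9928]
ring err tool tx -1.31 tz 0.75 F [-0.5  1.  -2.3] M [-0.02 -0.02 -0.04] Mz@nut -0.19 grip 14.2
time_s: 30.23
eef_pos: [477.9, 26.2, 156.2]
ee_rot: [0.015, 0.067, -0.705, 0.706]
force: [1.5, -1.1, -2.1]
grip_width: 0.167
t 30.23 tcp [477.9  26.2 156.2] psi 0.0741 delta -9.5deg under 147.2 tilt [-0.1153 -0.0068 -0.9933]
ring err tool tx -0.43 tz 0.18 F [ 1.5 -1.1 -2.1] M [-0.01 -0.    0.01] Mz@nut 0.18 grip 14.3
```

View pics/s17c.png

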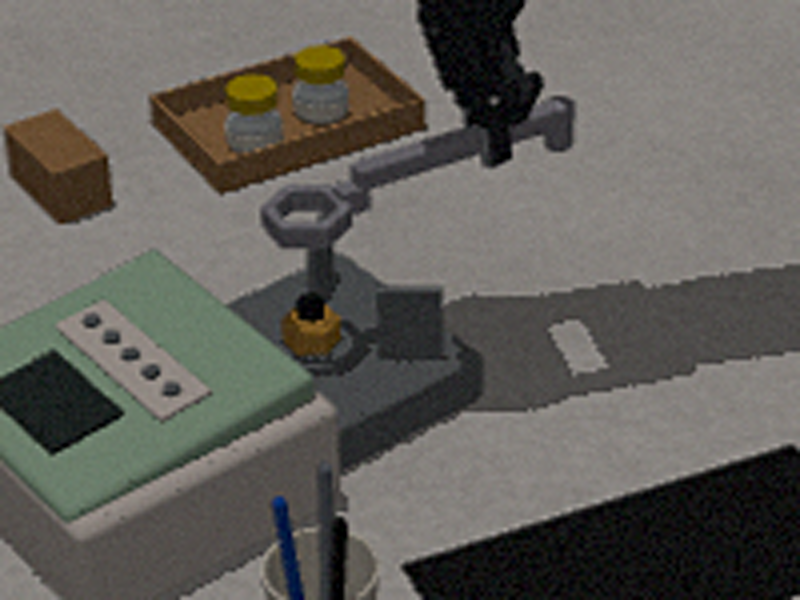

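View pics/t17c.png

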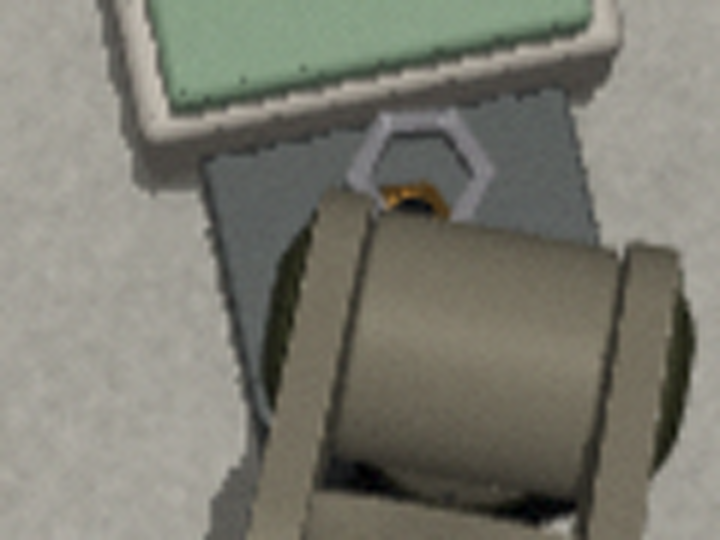

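The spanner is off and the nut stays. I'll check the held spanner's pitch before laying it down.

Run:
```python
from h import *
d=cap('scene','s18.png');s=sense();R=rot(s);x=-R[:2,0]/np.linalg.norm(R[:2,0])
ring=s['eef_pos'][:2]+146.4*x; u0=s['eef_pos'][2]-9
b=d['pixels'][:,:,::-1][155:215,205:305].copy();b=cv2.resize(b,None,fx=8,fy=8,interpolation=cv2.INTER_CUBIC)
g=s['eef_pos'][2]+19
for pitch,col in[(0,(0,255,0)),(0.05,(0,0,255)),(-0.05,(255,0,0))]:
    P=[]
    for r in(38,208):
        k=146.4-r # toward ring of grasp
        X=[*(ring-r*x),u0+36-k*pitch]
        q=(proj(d,X)-[205,155]+.5)*8-.5;P.append(tuple(int(v) for v in q))
    cv2.line(b,P[0],P[1],col,1)
cv2.imwrite('pics/s18c.png',b)
```

```text
(no output)
```

View pics/s18c.png

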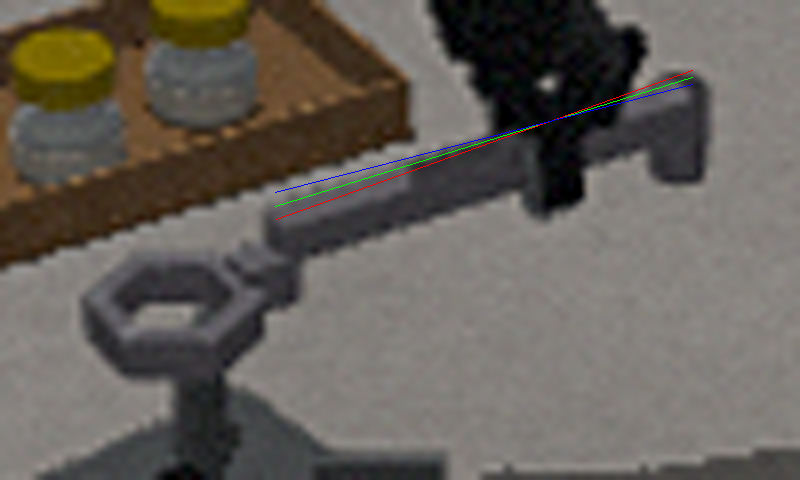

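Level to within about 0.02 rad (the green line runs along the handle's top edge). I'll carry it over the mat.

```bash
python3 -m handwheel '[{"grip":10,"tx":0,"ty":0,"tz":-8,"wx":-0.0067,"wy":0.0566,"wz":0},{"grip":10,"tx":4,"ty":0.5,"tz":-18,"wx":-0.0067,"wy":0.0566,"wz":0},{"grip":10,"tx":5,"ty":0.6,"tz":-28,"wx":0,"wy":0,"wz":0},{"grip":10,"tx":5,"ty":0.6,"tz":-32,"wx":0,"wy":0,"wz":0},{"grip":10,"tx":6,"ty":0.7,"tz":-34,"wx":0,"wy":0,"wz":0},{"grip":10,"tx":6,"ty":0.7,"tz":-34,"wx":0,"wy":0,"wz":0},{"grip":10,"tx":6,"ty":0.7,"tz":-34,"wx":0,"wy":0,"wz":0},{"grip":10,"tx":6,"ty":0.7,"tz":-34,"wx":0,"wy":0,"wz":0},{"grip":10,"tx":6,"ty":0.7,"tz":-30,"wx":0,"wy":0,"wz":0},{"grip":10,"tx":6,"ty":0.7,"tz":-20,"wx":0,"wy":0,"wz":0}]' 120
python3 -m handwheel '[{"grip":10,"tx":0,"ty":0,"tz":-9,"wx":0,"wy":0,"wz":0},{"grip":10,"tx":0,"ty":0,"tz":0,"wx":0,"wy":0,"wz":0}]' 120
python3 - <<'E'
from h import *
s=st()
d=cap('top');p=d['pixels'][:,:,::-1]
cv2.imwrite('pics/t19c.png',cv2.resize(p[130:280,160:300],None,fx=4,fy=4,interpolation=cv2.INTER_CUBIC))
print('ring',s['eef_pos'][:2]-146.4*rot(s)[:2,0])
E
```

```text
time_s: 31.22
eef_pos: [434.9, 302.0, 153.9]
ee_rot: [-0.056, -0.029, 0.707, -0.704]
force: [0.2, -0.6, -2.0]
grip_width: 0.167
time_s: 31.38
eef_pos: [435.8, 309.8, 154.1]
ee_rot: [-0.056, -0.029, 0.707, -0.704]
force: [0.3, 0.2, -2.1]
grip_width: 0.162
t 31.38 tcp [435.8 309.8 154.1] psi -0.0377 delta -15.9deg under 145.1 tilt [-0.1197  0.0062 -0.9928]
ring err tool tx -52.01 tz 265.72 F [ 0.3  0.2 -2.1] M [ 0.05 -0.03 -0.  ] Mz@nut -0.12 grip 13.9
ring [581.0631974  304.31447228]
```

View pics/t19c.png

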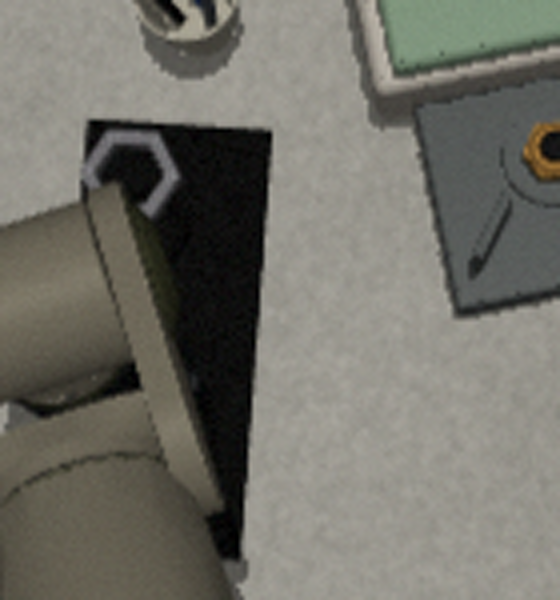

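The ring by kinematics is at (581,304), well inside the mat; in the picture it looks shifted only because of its height. Lowering.

```bash
python3 -m handwheel '[{"grip":10,"tx":-1.8,"ty":15,"tz":0,"wx":0,"wy":0,"wz":0},{"grip":10,"tx":-2.4,"ty":20,"tz":0,"wx":0,"wy":0,"wz":0},{"grip":10,"tx":-2.6,"ty":22,"tz":0,"wx":0,"wy":0,"wz":0},{"grip":10,"tx":-2.6,"ty":22,"tz":0,"wx":0,"wy":0,"wz":0},{"grip":10,"tx":-2.4,"ty":20,"tz":0,"wx":0,"wy":0,"wz":0},{"grip":10,"tx":-1.8,"ty":15,"tz":0,"wx":0,"wy":0,"wz":0},{"grip":10,"tx":-1.2,"ty":10,"tz":0,"wx":0,"wy":0,"wz":0},{"grip":10,"tx":-0.6,"ty":5,"tz":0,"wx":0,"wy":0,"wz":0},{"grip":10,"tx":0,"ty":0,"tz":0,"wx":0,"wy":0,"wz":0}]' 120
python3 -c "
from h import *
st()"
python3 -m handwheel '[{"grip":10,"tx":-0.23,"ty":2,"tz":0,"wx":0,"wy":0,"wz":0},{"grip":10,"tx":-0.23,"ty":2,"tz":0,"wx":0,"wy":0,"wz":0},{"grip":10,"tx":0,"ty":0,"tz":0,"wx":0,"wy":0,"wz":0}]' 120
python3 -c "
from h import *
st()"
```

```text
time_s: 32.18
eef_pos: [436.5, 308.1, 24.5]
ee_rot: [-0.057, -0.028, 0.707, -0.704]
force: [-0.6, 0.5, -1.0]
grip_width: 0.165
t 32.18 tcp [436.5 308.1  24.5] psi -0.0409 delta -16.1deg under 15.5 tilt [-0.1195  0.0064 -0.9928]
ring err tool tx -52.10 tz 263.42 F [-0.6  0.5 -1. ] M [ 0.04 -0.01  0.03] Mz@nut 0.10 grip 14.1
time_s: 32.43
eef_pos: [436.7, 309.0, 21.6]
ee_rot: [-0.056, -0.028, 0.707, -0.704]
force: [-0.8, 0.4, -1.6]
grip_width: 0.162
t 32.43 tcp [436.7 309.   21.6] psi -0.0398 delta -16.0deg under 12.6 tilt [-0.1174  0.0072 -0.9931]
ring err tool tx -51.59 tz 264.52 F [-0.8  0.4 -1.6] M [-0.01 -0.    0.03] Mz@nut 0.16 grip 13.8
```

```bash
python3 -m handwheel '[{"grip":10,"tx":-0.23,"ty":2,"tz":0,"wx":0,"wy":0,"wz":0},{"grip":10,"tx":-0.23,"ty":2,"tz":0,"wx":0,"wy":0,"wz":0},{"grip":10,"tx":0,"ty":0,"tz":0,"wx":0,"wy":0,"wz":0}]' 120
python3 -c "
from h import *
st()"
python3 -m handwheel '[{"grip":10,"tx":-0.15,"ty":1.5,"tz":0,"wx":0,"wy":0,"wz":0},{"grip":10,"tx":-0.15,"ty":1,"tz":0,"wx":0,"wy":0,"wz":0},{"grip":10,"tx":0,"ty":0,"tz":0,"wx":0,"wy":0,"wz":0}]' 120
python3 -c "
from h import *
st()"
```

```text
time_s: 32.68
eef_pos: [436.3, 309.0, 17.0]
ee_rot: [-0.056, -0.028, 0.707, -0.704]
force: [-0.1, -0.9, -1.6]
grip_width: 0.166
t 32.68 tcp [436.3 309.   17. ] psi -0.0397 delta -16.0deg under 8.0 tilt [-0.1184  0.0068 -0.9929]
ring err tool tx -51.98 tz 264.51 F [-0.1 -0.9 -1.6] M [-0.    0.02 -0.01] Mz@nut 0.19 grip 14.1
time_s: 32.93
eef_pos: [436.4, 308.9, 14.5]
ee_rot: [-0.056, -0.028, 0.707, -0.704]
force: [-0.3, 0.4, -1.9]
grip_width: 0.163
t 32.93 tcp [436.4 308.9  14.5] psi -0.0398 delta -16.0deg under 5.5 tilt [-0.1184  0.0068 -0.9929]
ring err tool tx -51.95 tz 264.47 F [-0.3  0.4 -1.9] M [ 0.   -0.05  0.02] Mz@nut 0.02 grip 14.0
```

```bash
python3 -m handwheel '[{"grip":10,"tx":-0.1,"ty":1,"tz":0,"wx":0,"wy":0,"wz":0},{"grip":10,"tx":0,"ty":0,"tz":0,"wx":0,"wy":0,"wz":0}]' 120
python3 -c "
from h import *
st()"
python3 -m handwheel '[{"grip":10,"tx":-0.1,"ty":1,"tz":0,"wx":0,"wy":0,"wz":0},{"grip":10,"tx":0,"ty":0,"tz":0,"wx":0,"wy":0,"wz":0}]' 120
python3 -c "
from h import *
st()"
```

```text
time_s: 33.1
eef_pos: [436.5, 309.0, 13.6]
ee_rot: [-0.056, -0.028, 0.707, -0.704]
force: [-0.2, -0.1, -0.7]
grip_width: 0.166
t 33.10 tcp [436.5 309.   13.6] psi -0.0397 delta -16.0deg under 4.6 tilt [-0.1179  0.007  -0.993 ]
ring err tool tx -51.77 tz 264.57 F [-0.2 -0.1 -0.7] M [-0.02 -0.12  0.  ] Mz@nut 0.08 grip 14.2
time_s: 33.27
eef_pos: [436.6, 309.1, 13.1]
ee_rot: [-0.056, -0.028, 0.707, -0.704]
force: [-2.3, 0.0, 3.7]
grip_width: 0.163
t 33.27 tcp [436.6 309.1  13.1] psi -0.0397 delta -16.0deg under 4.1 tilt [-0.1177  0.0071 -0.993 ]
ring err tool tx -51.72 tz 264.67 F [-2.3  0.   3.7] M [-0.14  0.1  -0.03] Mz@nut 0.59 grip 13.9
```

The mat now carries ring and foot. I'll press a fraction more, hold and check before letting go.

```bash
python3 -m handwheel '[{"grip":10,"tx":0,"ty":0.5,"tz":0,"wx":0,"wy":0,"wz":0},{"grip":10,"tx":0,"ty":0,"tz":0,"wx":0,"wy":0,"wz":0},{"grip":10,"tx":0,"ty":0,"tz":0,"wx":0,"wy":0,"wz":0}]' 60
python3 - <<'E'
from h import *
s=st()
d=cap('scene');p=d['pixels'][:,:,::-1]
cv2.imwrite('pics/s20c.png',cv2.resize(p[200:330,230:390],None,fx=4.6,fy=4.6,interpolation=cv2.INTER_CUBIC))
E
```

```text
time_s: 33.52
eef_pos: [436.6, 309.1, 13.1]
ee_rot: [-0.056, -0.028, 0.707, -0.704]
force: [-3.6, -1.2, 8.9]
grip_width: 0.163
t 33.52 tcp [436.6 309.1  13.1] psi -0.0396 delta -16.0deg under 4.1 tilt [-0.1174  0.0072 -0.9931]
ring err tool tx -51.67 tz 264.71 F [-3.6 -1.2  8.9] M [-0.29  0.42 -0.04] Mz@nut 1.17 grip 13.9
```

View pics/s20c.png

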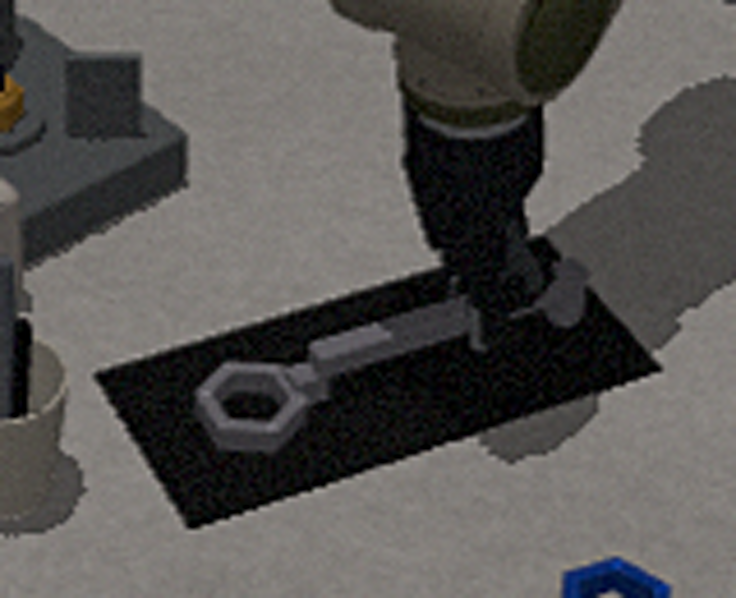

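The spanner lies flat on the mat: ring at (250,405), foot at (568,305), both on the black. Letting go and withdrawing.

```bash
python3 -m handwheel '[{"grip":10,"tx":0,"ty":-0.3,"tz":0,"wx":0,"wy":0,"wz":0},{"grip":25,"tx":0,"ty":0,"tz":0,"wx":0,"wy":0,"wz":0},{"grip":35,"tx":0,"ty":0,"tz":0,"wx":0,"wy":0,"wz":0},{"grip":50,"tx":0,"ty":0,"tz":0,"wx":0,"wy":0,"wz":0},{"grip":50,"tx":0,"ty":0,"tz":0,"wx":0,"wy":0,"wz":0},{"grip":50,"tx":0,"ty":0,"tz":0,"wx":0,"wy":0,"wz":0},{"grip":50,"tx":0,"ty":0,"tz":0,"wx":0,"wy":0,"wz":0}]' 20
python3 - <<'E'
from h import *
s=st()
cap('wrist','w21.png')
E
```

```text
time_s: 34.15
eef_pos: [436.4, 309.0, 12.4]
ee_rot: [-0.056, -0.028, 0.707, -0.704]
force: [0.2, 0.3, -0.6]
grip_width: 0.587
t 34.15 tcp [436.4 309.   12.4] psi -0.0398 delta -16.0deg under 3.4 tilt [-0.1182  0.0069 -0.993 ]
ring err tool tx -51.94 tz 264.49 F [ 0.2  0.3 -0.6] M [ 0.03 -0.09 -0.01] Mz@nut -0.13 grip 50.1
```

View pics/w21.png

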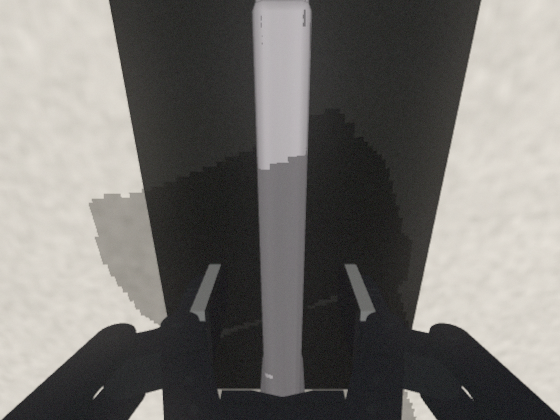

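The fingers at columns 205 and 360 are well clear of the handle at 283. Withdrawing upward.

```bash
python3 -m handwheel '[{"grip":50,"tx":0,"ty":-8,"tz":0,"wx":0,"wy":0,"wz":0},{"grip":50,"tx":0,"ty":-20,"tz":0,"wx":0,"wy":0,"wz":0},{"grip":50,"tx":0,"ty":-30,"tz":0,"wx":0,"wy":0,"wz":0},{"grip":50,"tx":0,"ty":-35,"tz":0,"wx":0,"wy":0,"wz":0},{"grip":50,"tx":0,"ty":-35,"tz":0,"wx":0,"wy":0,"wz":0},{"grip":50,"tx":0,"ty":-30,"tz":0,"wx":0,"wy":0,"wz":0},{"grip":50,"tx":0,"ty":-20,"tz":0,"wx":0,"wy":0,"wz":0},{"grip":50,"tx":0,"ty":0,"tz":0,"wx":0,"wy":0,"wz":0},{"grip":50,"tx":0,"ty":0,"tz":0,"wx":0,"wy":0,"wz":0}]'
python3 - <<'E'
from h import *
import pickle
s=st()
d=cap('wrist');pickle.dump(d,open('w22.pkl','wb'));p=d['pixels'][:,:,::-1];cv2.imwrite('pics/w22.png',p)
d=cap('scene','s22.png');pickle.dump(d,open('s22.pkl','wb'))
E
```

```text
time_s: 34.95
eef_pos: [457.7, 307.8, 190.3]
ee_rot: [-0.055, -0.027, 0.708, -0.704]
force: [-0.8, -0.6, -0.8]
grip_width: 0.587
t 34.95 tcp [457.7 307.8 190.3] psi -0.0398 delta -16.0deg under 181.3 tilt [-0.1161  0.0077 -0.9932]
ring err tool tx -30.70 tz 264.19 F [-0.8 -0.6 -0.8] M [ 0.04 -0.04 -0.05] Mz@nut 0.27 grip 50.1
```

View pics/w22.png

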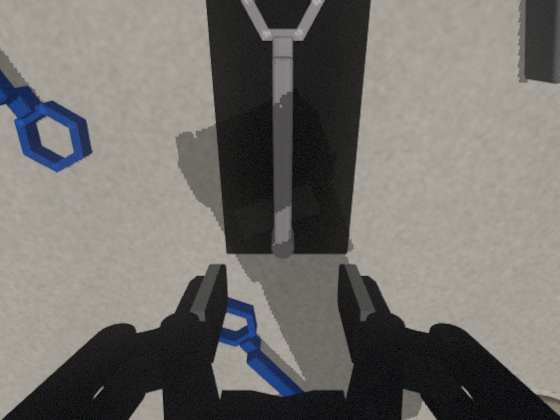

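View pics/s22.png

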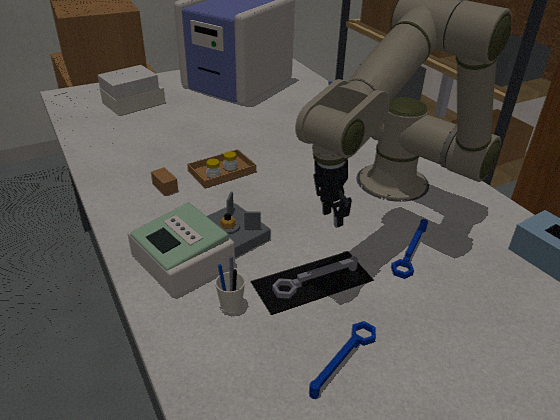

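Everything looks in order. The spanner is flat on the mat with its ring at (285,288) in the scene view, the fingers are clear, and the jars, cup and carton are where they were. Handing in.

```bash
python3 -c "
from h import *
print(ctrl.finish_job(), sense()['time_s'])"
```

```text
the job is handed in; nothing more can be done
the job is handed in; nothing more can be done
```

I seated the steel spanner on the nut and tightened the nut in three strokes until it came up against its stop. The spanner is back flat on the mat, released only once it rested there. The job was handed in at about 35 s; no verdict is reported.

**What went less than smoothly**
- **First seating:** the ring hung on the hexagon's top edge about 1–2 mm off, and the handle pitched in the grip. I lifted, levelled it by tilting the tool about 7°, and searched in small steps until it dropped on. The third seating needed a small nudge.
- **At the stop:** my moment estimate peaked briefly at about 1.56 N m. I eased off at once and then held about 1.0–1.1 N m. These estimates are noisy and read about 0.1 high, so the true peak was probably near 1.4–1.5, close to the 1.5 limit.

**Last checks**
- **Nut:** it turned about 1.9 rad in total by my count, and the sharp rise came with the handle still 23° from the cheek. The nut's angle and the contact force on the analyser could not be read directly.
- **Spanner:** it touched down with about 10 N. The ring is at about (581,304), well inside the mat. The foot is close to the mat's near edge, about 14 mm inside by calculation.
- **Surroundings:** the gripper is clear above the spanner. By eye in the last picture, the jars, pen cup and carton have not moved.

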